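# Rack the cast ingots and clamp the fence

## Task

Slacken the clamp knob and draw the fence of the blue rack right back, then pile all the ingots (four to six) flat and squarely on its bed, two to a layer with a gap between, the bottom layer lying along the rail and each further layer crosswise to the one below, and the two ingots of a layer always head to tail, wide end beside narrow end. With five, the last lies on one side of the top layer by itself. Finish with the fence pushed up snug against the bottom layer, so that it is held against the stop, and the clamp knob turned tight, and leave the spray can and the jar where they are.

Things in the scene. Friction and masses are not known exactly. Their poses are not given: they have to be found in the camera images.
- rack: Blue steel rack fixed to the table: base plate 334 x 160 x 8 mm. Origin: middle of the bed, on the table under the plate. x runs along the rail from the fixed stop towards the fence, z up; the plate spans x -89 to +245 mm. The stop is a dark bar, inner face at x = -75 mm, 150 mm wide, top 17 mm above the plate. The pile goes on the bed, the 150 mm square round the origin.
- bed (a point): Middle of the bed, on the plate's top (8 mm above the table), axes as the rack's. A layer's two ingots lie parallel, 104 mm between centre lines, 60 mm gap. Layer 1 (undersides on the plate) lies along x over place_a and place_b, layer 2 (26 mm up) along y over place_c and place_d, layer 3 (52 mm up) as layer 1.
- place_a (a point): Place on the plate for the middle of an ingot that lies along the rack's x: 52 mm from bed on its +y side.
- place_b (a point): As place_a, 52 mm from bed on its -y side.
- place_c (a point): Point on the plate below the middle of an ingot of the second layer, that lies along the rack's y: 52 mm from bed on its +x side, the fence's.
- place_d (a point): As place_c, 52 mm from bed on its -x side, the stop's.
- fence (a joint): Fence on the rail, m, growing along the rack's +x. Gap from stop to fence face = value + 0.040; 0.150 is fully drawn back, 0.110 is snug on ingots that touch the stop. Free it needs 2 to 4 N, more to push ingots; clamped tight it holds over 30 N. Face: dark bar 140 mm wide, 12 thick, top 16 above the plate; then a yellow carriage 60 wide, top 22 above the plate, with knob 50 and red tab 112 behind the face.
- fence_tab (a point): Grip point of the red upright tab on the fence carriage, 54 mm above the table, 12 mm below the tab's top. The tab is 12 mm thick along the rack's x, 44 mm wide along its y. Axes as the rack's. Pinch it across its thickness to slide the fence; the knob's bar stays at least 35 mm clear of it.
- clamp (a joint): Clamp knob on the fence, rad, about the vertical: 0 is fully slack, 1.4 (its end) fully tight; it grows clockwise seen from above. Bites from about 0.8, locked beyond 1.15, free below 0.6. Turning takes 0.2 to 0.3 N m; it stays where it is left.
- clamp_grip (a point): On the knob's axis, 67 mm above the table, at the height to grip the knob's bar: a black upright bar 42 mm long, 14 mm thick and 32 mm high (top 7 mm above this point, bottom 25 mm below) on a round base. The bar's length lies along this point's x axis, which turns with the knob: at joint value 0 it is parallel to the rack's x.
- ingot1: Cast aluminium ingot, lying flat: 150 mm long (its x), 26 mm high, tapered in plan: 52 mm wide at its -x end, 36 mm at its +x end, 44 mm (sides near parallel over the middle 50 mm) where it is best gripped, about 0.45 kg. A red paint dot on top marks the wide end. Origin at the middle of its underside. May be absent.
- ingot1_wide (a point): Point in ingot1 near its wide end, 58 mm from the middle towards the wide end (-x), at half height.
- ingot2: Cast aluminium ingot, lying flat: 150 mm long (its x), 26 mm high, tapered in plan: 52 mm wide at its -x end, 36 mm at its +x end, 44 mm (sides near parallel over the middle 50 mm) where it is best gripped, about 0.45 kg. A red paint dot on top marks the wide end. Origin at the middle of its underside. May be absent.
- ingot2_wide (a point): Point in ingot2 near its wide end, 58 mm from the middle towards the wide end (-x), at half height.
- ingot3: Cast aluminium ingot, lying flat: 150 mm long (its x), 26 mm high, tapered in plan: 52 mm wide at its -x end, 36 mm at its +x end, 44 mm (sides near parallel over the middle 50 mm) where it is best gripped, about 0.45 kg. A red paint dot on top marks the wide end. Origin at the middle of its underside. May be absent.
- ingot3_wide (a point): Point in ingot3 near its wide end, 58 mm from the middle towards the wide end (-x), at half height.
- ingot4: Cast aluminium ingot, lying flat: 150 mm long (its x), 26 mm high, tapered in plan: 52 mm wide at its -x end, 36 mm at its +x end, 44 mm (sides near parallel over the middle 50 mm) where it is best gripped, about 0.45 kg. A red paint dot on top marks the wide end. Origin at the middle of its underside. May be absent.
- ingot4_wide (a point): Point in ingot4 near its wide end, 58 mm from the middle towards the wide end (-x), at half height.
- ingot5: Cast aluminium ingot, lying flat: 150 mm long (its x), 26 mm high, tapered in plan: 52 mm wide at its -x end, 36 mm at its +x end, 44 mm (sides near parallel over the middle 50 mm) where it is best gripped, about 0.45 kg. A red paint dot on top marks the wide end. Origin at the middle of its underside. May be absent.
- ingot5_wide (a point): Point in ingot5 near its wide end, 58 mm from the middle towards the wide end (-x), at half height.
- ingot6: Cast aluminium ingot, lying flat: 150 mm long (its x), 26 mm high, tapered in plan: 52 mm wide at its -x end, 36 mm at its +x end, 44 mm (sides near parallel over the middle 50 mm) where it is best gripped, about 0.45 kg. A red paint dot on top marks the wide end. Origin at the middle of its underside. May be absent.
- ingot6_wide (a point): Point in ingot6 near its wide end, 58 mm from the middle towards the wide end (-x), at half height.
- spray_can: Bystander: upright white spray can with green band, 60 mm across, 170 mm tall (more with its cap), stands beyond the rack. Origin at the centre of its underside.
- jar: Bystander: upright amber glass jar with white lid, 72 mm across, 90 mm tall, stands beyond the rack. Origin at the centre of its underside.
There are look-alikes about, which are no part of the job. Leave any black look-alike of the ingot4 alone.

How it is judged:
By the outcome, as a careful person would: the job done as asked, in the order asked, and still so for the second after the job is handed in, with the robot touching nothing.
Of ingot1, ingot2, ingot3, ingot4, ingot5, ingot6 only 4 to 6 are there at a start; the rules pass over those that are not, and their reading is None.
At some moment in a run one of ingot1, ingot2, ingot3, ingot4, ingot5, ingot6 may be knocked a few centimetres aside while the robot is not near it.
Once in a run the grip may slacken for a moment while it holds something.
It also fails if it takes over 210 s, if anything falls off the work surface, if the arm or the gripper's body presses on something with over 40 N, if the wrist force passes 120 N, or if a joint passes its speed limit or range.

## Robot

A 7-joint arm with a two-finger parallel gripper is mounted at the origin on the work surface. World frame = base frame: x ahead of the robot, y to its left, z up, the work surface at z = 0. Lengths are in m, angles in rad, forces in N, time in s.
With the tool pointing down it reaches from about 0.4 to 0.875 m from the base axis. Payload 19.3 kg.
Tool frame: the origin (TCP) lies on the centre line of the jaws, within the pads' length; the fingertips stand 14 mm ahead of it and the grasp point (between the pads) lies 5 mm behind it; z points along the fingers, y is the line along which they close (so a half turn about z gives the same grasp; the last joint's range is limited). The gripper opens to 85 mm and grips with 20 to 120 N. Pads are 22 mm wide; open, the fingers measure 114 mm over their backs; the gripper's body (76 mm by 85 mm) begins 54 mm behind the grasp point. The pads swing forward as they close: fully open they stand 13 mm farther back than shut.
Start: joints at [-1.19, 0.521, -0.036, 1.599, 0.021, 1.021, -0.113], TCP at [0.272, 0.563, 0.245] pointing down, gripper open.
Joint ranges: [-2.91, 2.91], [-0.3, 2.13], [-1.5, 1.42], [0.17, 2.43], [-1.26, 4.41], [0.16, 1.93], [-2.52, 2.52]. Speed limits (rad/s): [1.89, 1.89, 2.39, 2.39, 3.01, 3.01, 3.01].

## Interface

Orientations are given as [roll, pitch, yaw] about the fixed x, y, z axes, in that order (R = Rz(yaw) Ry(pitch) Rx(roll)).
In Python, from station import ctrl gives the robot as it stands. The module is installed in compiled form; this text tells all that it offers.
- The arm moves only by the tool send_rows, never from a script. Its argument "series" is a list of rows, each a list of 7 numbers: the shift along the tool's x, y, z in m, then the turn, a rotation vector about the tool's x, y, z in rad, then the closure in counts, from 0 (fully open) to 255 (shut). A call has 1 to 10 rows; each row shifts and turns the commanded pose from where the row before left it, along the tool's axes as they then stand; what a row does not reach is not made up. A row lasts 1/10 s, in which the tool goes at most 50 mm and 8.59 degrees, less where a joint would pass 70% of its speed; a pose out of reach is approached as far as the arm can. A call is refused whole if a number of a shift passes 0.05 or a number of a turn 0.15, either way. A call with a gripper value outside its range is refused whole. The fingers move at their own pace and stop on an object; "grip_force" is the grip in N (left out, the last holds). Time passes only in rows, so rows that do not move let the fingers close. It gives the time, the measured TCP pose, the force, the opening and the grip force at its end, in the units of the state.
- ctrl.get_state(): the state, without advancing time (a new reading comes with each control period).
- ctrl.camera(name): name is "side" or "top"; returns (picture, depth): 420x560x3 uint8, blue, green, red; 420x560 float32, m along the optical axis (not along the pixel's ray), 0 where there is no reading.
- ctrl.camera_params(name): a dict with "fx", "fy", "cx", "cy" (pixels), "k1" (the pictures are not rectified: a ray, as slopes to the right and down, at radius r is drawn at 1 + k1 r^2 times it, then the intrinsics apply), "R" (3x3) and "t" (3): a world point X has camera coordinates R X + t. Camera axes: x right, y down, z forward; pixel columns grow to the right and rows downward; lengths in m; the calibration is good to about 2 mm. A picture is of the moment at which its call begins. camera_params takes no time and is no camera call.
- ctrl.hand_in(): hands the job in; it is judged then, once.
The state is a dict: "time": time; "joints": joint angles; "qd": joint speeds; "joint_torque": joint torques, N m; "position": TCP position; "eef_rot": TCP orientation; "ft_force": force on the tool from outside, world axes, zero at the start; "moment": the same for the moment, N m; "opening": finger opening in m; "grasp_force": force on a finger pad.
Only numpy, scipy, OpenCV 4.12 (cv2) and the standard library are available. Lean on these libraries where they do the work, as an engineer would, in place of code of your own. Each camera call takes 0.05 s, during which the arm holds its last target. There are 200 camera calls.

## Working session

There is one attempt and no reset: what is moved stays moved. The work goes in short steps, Python scripts to look and compute and a tool call to move; the robot and the scene stay as the last step left them, time stands still between calls to the robot, and variables do not carry over. Pictures are saved under pics/ and viewed, at most 15 in all, crops included, and the job is handed in when it is done.

Besides the shell and the picture viewer there is one more tool, called after "Emit:" as name([rows], argument=value, ...), one row to a line, values as JSON. send_rows: Moves the arm, as the interface text tells. Its arguments: {"type":"object","properties":{"series":{"type":"array","items":{"type":"array","items":{"type":"number"}}},"grip_force":{"type":"number"}},"required":["series"]}

```bash
mkdir -p pics; cat > h.py <<'E'
import numpy as np, cv2
from station import ctrl
from scipy.spatial.transform import Rotation as Ro
def snap(n,f=None):
    im,d=ctrl.camera(n)
    if f: cv2.imwrite('pics/'+f,im); np.save('pics/'+f[:-4]+'.npy',d)
    return im,d,ctrl.camera_params(n)
def ray(p,u,v):
    xy=np.array([(u-p['cx'])/p['fx'],(v-p['cy'])/p['fy']]); s=xy.copy()
    for _ in range(20): s=xy/(1+p['k1']*(s@s))
    R=np.array(p['R']); t=np.array(p['t'])
    return -R.T@t, R.T@np.array([s[0],s[1],1.])
def plane(p,u,v,z):
    o,d=ray(p,u,v); return o+d*(z-o[2])/d[2]
def proj(p,X):
    c=np.array(p['R'])@np.array(X)+np.array(p['t']); s=c[:2]/c[2]; s=s*(1+p['k1']*(s@s))
    return s*[p['fx'],p['fy']]+[p['cx'],p['cy']]
E
python3 - <<'E'
from h import *
for n in('top','side'):
    im,d,p=snap(n,n+'0.png'); print(n,{k:np.round(v,3).tolist() for k,v in p.items()})
s=ctrl.get_state(); print({k:np.round(v,3).tolist() for k,v in s.items()})
E
```

```text
top {'fx': 397.658, 'fy': 397.658, 'cx': 281.647, 'cy': 207.419, 'k1': -0.044, 'R': [[-0.029, -0.999, -0.021], [-0.99, 0.031, -0.137], [0.138, 0.017, -0.99]], 't': [0.023, 0.541, 1.244]}
side {'fx': 445.308, 'fy': 445.308, 'cx': 278.701, 'cy': 211.97, 'k1': -0.125, 'R': [[0.759, -0.651, -0.02], [-0.426, -0.473, -0.771], [0.493, 0.594, -0.636]], 't': [-0.379, 0.274, 1.039]}
{'time': 0.1, 'joints': [-1.19, 0.522, -0.036, 1.6, 0.021, 1.021, -0.113], 'qd': [-0.001, -0.001, 0.0, -0.001, -0.0, -0.001, 0.001], 'joint_torque': [0.004, -92.847, 1.985, -37.053, 0.018, 0.005, -0.0], 'position': [0.272, 0.562, 0.245], 'eef_rot': [-3.141, 0.0, 2.691], 'ft_force': [-0.36, 0.236, -0.716], 'moment': [0.017, 0.067, -0.016], 'grasp_force': 0.0, 'opening': 0.085}
```

View pics/top0.png

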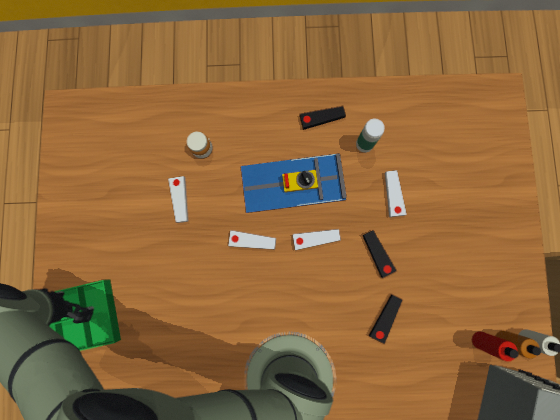

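View pics/side0.png

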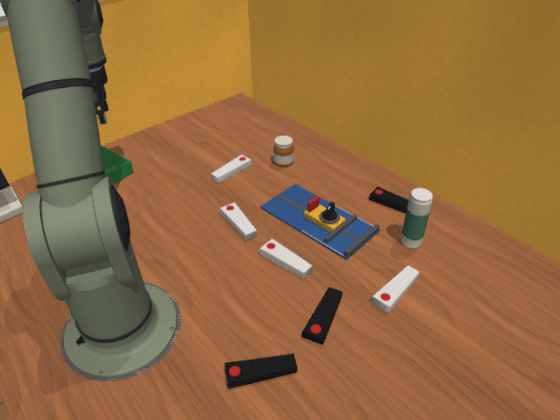

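The top view shows four light ingots at (178,200), (251,241), (316,239) and (396,194). The black look-alikes are at (322,117), (379,254) and (386,318). The rack is at (293,183) with its stop on the right, and the fence is nearly up at the stop. Next I measure.

```bash
cat >> h.py <<'E'
def ingots(im,p,d=None,z=0.026,tol=None):
    hsv=cv2.cvtColor(im,cv2.COLOR_BGR2HSV)
    m=((hsv[...,1]<60)&(hsv[...,2]>130)).astype(np.uint8)
    red=(((hsv[...,0]<8)|(hsv[...,0]>172))&(hsv[...,1]>170)&(hsv[...,2]>120)).astype(np.uint8)
    m=cv2.morphologyEx(m|red,cv2.MORPH_OPEN,np.ones((3,3)))
    out=[]
    for c in cv2.findContours(m,0,cv2.CHAIN_APPROX_NONE)[0]:
        if cv2.contourArea(c)<250: continue
        W=np.array([plane(p,*q[0],z)[:2] for q in c],np.float32)
        (cx,cy),(w,h),a=cv2.minAreaRect(W)
        L,S=max(w,h),min(w,h)
        if not(.12<L<.18 and .03<S<.075): continue
        k=np.zeros_like(m); cv2.drawContours(k,[c],-1,1,-1)
        ys,xs=np.nonzero(k&red)
        if len(xs)<5: continue
        dot=plane(p,xs.mean(),ys.mean(),z)[:2]
        M=cv2.moments(W); 
        v=np.array([cx,cy])-dot; ang=np.arctan2(v[1],v[0])
        B=cv2.boxPoints(((cx,cy),(w,h),a)); e=B[1]-B[0] if np.linalg.norm(B[1]-B[0])>np.linalg.norm(B[2]-B[1]) else B[2]-B[1]
        if e@v<0:e=-e
        out.append((cx,cy,np.degrees(np.arctan2(e[1],e[0])),np.degrees(ang),L,S,*dot,*c.reshape(-1,2).mean(0)))
    return out
E
python3 - <<'E'
from h import *
np.set_printoptions(suppress=True,precision=4)
im=cv2.imread('pics/top0.png'); p=ctrl.camera_params('top'); d=np.load('pics/top0.npy')
for r in ingots(im,p): print(np.round(r,3))
hsv=cv2.cvtColor(im,cv2.COLOR_BGR2HSV)
b=((hsv[...,0]>95)&(hsv[...,0]<125)&(hsv[...,1]>120)).astype(np.uint8)
c=max(cv2.findContours(b,0,1)[0],key=cv2.contourArea)
ks=np.zeros_like(b); 
W=np.array([plane(p,*q[0],.008)[:2] for q in c],np.float32); r=cv2.minAreaRect(W); print('blue',r,cv2.boxPoints(r))
pc=cv2.boxPoints(cv2.minAreaRect(c)); print(pc)
big=cv2.resize(im[145:220,235:355],None,fx=6.5,fy=6.5,interpolation=cv2.INTER_CUBIC); cv2.imwrite('pics/rack.png',big)
E
```

```text
[  0.441   0.105 -95.703 -95.934   0.149   0.049   0.447   0.16  249.911
 240.366]
[  0.438  -0.102 -84.619 -85.822   0.149   0.05    0.434  -0.047 314.733
 238.217]
[   0.582    0.348 -175.483 -173.971    0.148    0.05     0.638    0.354
  178.149  197.64 ]
[  0.58   -0.366   1.91    1.472   0.147   0.051   0.526  -0.368 395.203
 195.984]
blue ((0.6261792182922363, -0.031564727425575256), (0.15320633351802826, 0.3299183249473572), 5.92387056350708) [[ 0.533   0.1246]
 [ 0.567  -0.2035]
 [ 0.7194 -0.1877]
 [ 0.6853  0.1404]]
[[240.1416 167.4809]
 [339.0984 154.1598]
 [345.1322 198.9822]
 [246.1754 212.3033]]
```

View pics/rack.png

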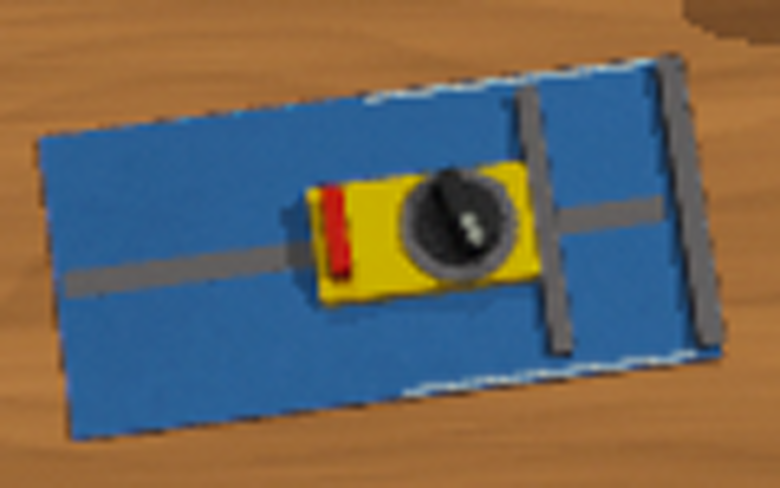

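The crop shows the rack. The stop is at crop (690,200), the fence bar at (545,220), the red tab at (336,232) and the knob at (466,213). The knob's bar runs nearly across the rail, so it is tight. Next come finer rack numbers and the bystanders.

```bash
cat > m.py <<'E'
from h import *
np.set_printoptions(suppress=True,precision=4)
im=cv2.imread('pics/top0.png'); p=ctrl.camera_params('top')
cr=lambda X,Y:(235+(X+.5)/6.5-.5,145+(Y+.5)/6.5-.5)
P=lambda X,Y,z:plane(p,*cr(X,Y),z)[:2]
L1,L2=P(37,138,.008),P(72,438,.008); R2=P(722,358,.008)
print('left edge',L1,L2,np.linalg.norm(L1-L2),'bottom right',R2,np.linalg.norm(R2-L2))
xd=L2-R2; a=np.degrees(np.arctan2(xd[1],xd[0])); e=L1-L2; print('ang',a,np.degrees(np.arctan2(e[1],e[0]))+90)
a=np.radians(95.9); x=np.array([np.cos(a),np.sin(a)]); y=np.array([-x[1],x[0]])
o1=(L1+L2)/2-.245*x
for n,q in dict(o=o1,tab=P(336,232,.066),knob=P(466,213,.074),b1=P(450,172,.074),b2=P(482,258,.074),stopT=P(658,60,.025),stopB=P(703,345,.025),fB=P(572,350,.024),fT=P(534,90,.024),R2=R2,L2=L2,L1=L1).items(): print(n,q,(q-o1)@x,(q-o1)@y)
for n,c in dict(can=(372,128),jar=(197,139)).items(): print(n,plane(p,*c,.18 if n=='can' else .09))
# side view of the tab: red blob & yellow
im=cv2.imread('pics/side0.png');ps=ctrl.camera_params('side')
for n,X in dict(tabtop=(*(o1+x*((P(336,232,.066)-o1)@x)),.054),).items():print(proj(ps,X))
cv2.imwrite('pics/siderack.png',cv2.resize(im[175:260,250:390],None,fx=5.5,fy=5.5,interpolation=cv2.INTER_CUBIC))
E
python3 m.py
```

```text
left edge [0.691  0.1417] [0.5342 0.1261] 0.15755644535598476 bottom right [ 0.5647 -0.2051] 0.33254708320904336
ang 95.26732420246101 95.69273005093984
o [ 0.6378 -0.1098] 0.0 0.0
tab [ 0.6242 -0.0113] 0.09935609744579539 0.0033892262858235983
knob [ 0.6298 -0.0749] 0.035603274924717654 0.004284017402171192
b1 [ 0.6505 -0.0678] 0.040464054833327545 -0.016977119212268542
b2 [ 0.6073 -0.0818] 0.031042316485585756 0.027396300415590488
stopT [ 0.7167 -0.178 ] -0.07594241568345851 -0.07156510101312369
stopB [ 0.569  -0.1934] -0.07607978075745805 0.0769954474641976
fB [ 0.5687 -0.1278] -0.01076794076576917 0.07053051574414734
fT [ 0.7034 -0.1143] -0.011199230908143643 -0.06482316050671295
R2 [ 0.5647 -0.2051] -0.08724182638335382 0.08244970918246833
L2 [0.5342 0.1261] 0.2452849829904833 0.07877770720831172
L1 [0.691  0.1417] 0.2447150170095167 -0.07877770720831175
can [ 0.7489 -0.2685  0.18  ]
jar [0.7631 0.2692 0.09  ]
[313.7532 201.7322]
```

View pics/siderack.png

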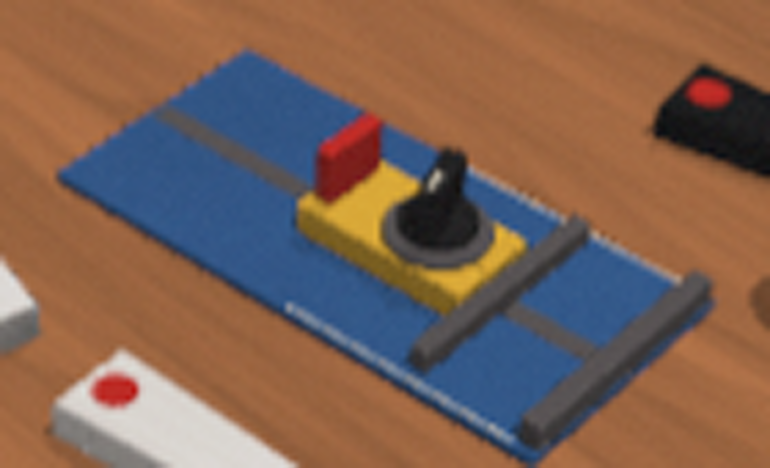

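The crop confirms the knob bar (crop (445,190)) and the tab (350,160). I take the rack as angle 95.5° with origin (0.636,-0.110), and the knob at (0.631,-0.074) with its bar at 18°. The arm can move to it now.

Emit:
send_rows([
  [0, 0, 0, 0, 0, 0.14, 135],
  [0, 0, 0, 0, 0, 0.14, 135],
  [0, 0, 0, 0, 0, 0.14, 135],
  [0, 0, 0, 0, 0, 0.14, 135],
  [0, 0, 0, 0, 0, 0.14, 135],
  [0, 0, 0, 0, 0, 0.14, 135],
  [0, 0, 0, 0, 0, 0.14, 135],
  [0, 0, 0, 0, 0, 0.14, 135],
  [0, 0, 0, 0, 0, 0.14, 135],
], grip_force=60)

```text
time: 1.0
position: [0.2722, 0.5624, 0.245]
eef_rot: [-3.141, 0.001, 1.425]
ft_force: [-0.2, -0.7, -0.4]
opening: 0.04
grasp_force: 0.0
```

Emit:
send_rows([
  [0, 0, 0, 0, 0, 0.14, 135],
  [0, 0, 0, 0, 0, 0.14, 135],
  [0, 0, 0, 0, 0, 0.14, 135],
  [0, 0, 0, 0, 0, 0.14, 135],
  [0, 0, 0, 0, 0, 0.14, 135],
  [0, 0, 0, 0, 0, 0.14, 135],
  [0, 0, 0, 0, 0, 0.14, 135],
  [0, 0, 0, 0, 0, 0.14, 135],
])

```text
time: 1.8
position: [0.2722, 0.5625, 0.2451]
eef_rot: [3.141, 0.0, 0.305]
ft_force: [-0.1, 0.1, -0.9]
opening: 0.0402
grasp_force: 0.0
```

Emit:
send_rows([
  [0.008, 0.04, 0, 0, 0, 0, 135],
  [0.008, 0.04, 0, 0, 0, 0, 135],
  [0.008, 0.04, 0, 0, 0, 0, 135],
  [0.008, 0.04, 0, 0, 0, 0, 135],
  [0.008, 0.04, 0, 0, 0, 0, 135],
  [0.008, 0.04, 0, 0, 0, 0, 135],
  [0.008, 0.04, 0, 0, 0, 0, 135],
  [0.008, 0.04, 0, 0, 0, 0, 135],
  [0.008, 0.04, 0, 0, 0, 0, 135],
])

```text
time: 2.7
position: [0.4514, 0.2403, 0.2452]
eef_rot: [-3.142, 0.0, 0.311]
ft_force: [0.4, 0.8, 0.2]
opening: 0.0399
grasp_force: 0.0
```

Emit:
send_rows([
  [0.008, 0.04, 0, 0, 0, 0, 135],
  [0.008, 0.04, 0, 0, 0, 0, 135],
  [0.008, 0.04, 0, 0, 0, 0, 135],
  [0.008, 0.04, 0, 0, 0, 0, 135],
  [0.008, 0.04, 0, 0, 0, 0, 135],
  [0.008, 0.04, 0, 0, 0, 0, 135],
  [0.008, 0.04, 0, 0, 0, 0, 135],
  [0, 0, 0, 0, 0, 0, 135],
])

```text
time: 3.5
position: [0.5911, -0.0133, 0.2452]
eef_rot: [3.139, 0.0, 0.305]
ft_force: [-0.1, 0.4, -0.3]
opening: 0.0403
grasp_force: 0.0
```

Emit:
send_rows([
  [0.01, 0.035, 0, 0, 0, 0, 135],
  [0.01, 0.035, 0, 0, 0, 0, 135],
  [0, 0, 0.04, 0, 0, 0, 135],
  [0, 0, 0.04, 0, 0, 0, 135],
  [0, 0, 0.04, 0, 0, 0, 135],
  [0, 0, 0.023, 0, 0, 0, 135],
  [0, 0, 0, 0, 0, 0, 135],
])

```text
time: 4.2
position: [0.6285, -0.0677, 0.0991]
eef_rot: [-3.14, 0.005, 0.311]
ft_force: [0.6, 0.0, -0.4]
opening: 0.04
grasp_force: 0.0
```

```bash
python3 - <<'E'
from h import *
im,d,p=snap('top','top1.png'); 
for r in ingots(im,p): print(np.round(r,3))
im2,_,_=snap('side','side1.png')
a=cv2.resize(im,(400,300)); b=cv2.resize(im2[150:270,240:400],(400,300),interpolation=cv2.INTER_CUBIC)
cv2.imwrite('pics/v1.png',np.hstack([a,b]))
E
```

```text
[ 4.3700e-01 -1.0200e-01 -8.4970e+01 -8.6255e+01  1.4900e-01  5.0000e-02
  4.3400e-01 -4.7000e-02  3.1480e+02  2.3825e+02]
[ 5.82000e-01  3.48000e-01 -1.75610e+02 -1.73966e+02  1.47000e-01
  5.10000e-02  6.38000e-01  3.54000e-01  1.78158e+02  1.97640e+02]
[ 5.80000e-01 -3.65000e-01  2.54200e+00  2.21600e+00  1.47000e-01
  5.10000e-02  5.26000e-01 -3.68000e-01  3.95172e+02  1.95984e+02]
```

View pics/v1.png

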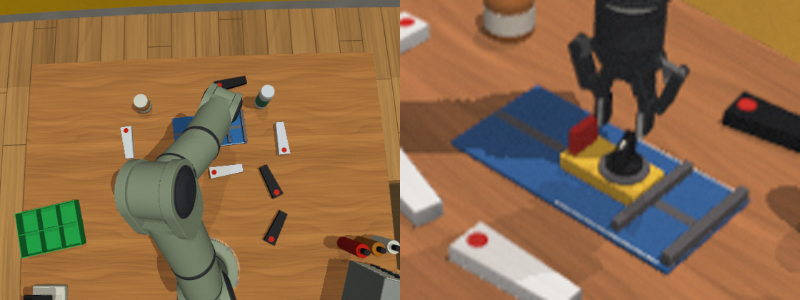

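Only four light ingots are seen, one of them under the arm in this view. The gripper stands above the knob, slightly to the tab side.

```bash
cat >> h.py <<'E'
def go(x,y,z,yaw,verbose=True):
    """print shift in tool axes (before/after turning) to reach world target, and turn about tool z"""
    s=ctrl.get_state(); d=np.array([x,y,z])-s['position']; R=Ro.from_euler('xyz',s['eef_rot']).as_matrix()
    w=s['eef_rot'][2]; c=np.array([[np.cos(yaw),np.sin(yaw)],[np.sin(yaw),-np.cos(yaw)]])
    t=np.array([[np.cos(w),np.sin(w)],[np.sin(w),-np.cos(w)]])
    dw=(w-yaw+np.pi)%(2*np.pi)-np.pi
    print('pos',np.round(s['position'],4),'rpy',np.round(s['eef_rot'],3),'t',round(s['time'],1),'F',np.round(s['ft_force'],1),'q7',round(s['joints'][6],2))
    print('shift now-axes',np.round(t@d[:2],4),'after-turn axes',np.round(c@d[:2],4),'dz tool',round(-d[2],4),'rz',round(dw,3))
O=np.array([.6358,-.110]); A=np.radians(95.5)
def rk(x,y): return O+x*np.array([np.cos(A),np.sin(A)])+y*np.array([-np.sin(A),np.cos(A)])
E
python3 -c "
from h import *
go(.631,-.0743,.062,.314)"
```

```text
pos [ 0.6305 -0.0683  0.1029] rpy [3.141 0.    0.311] t 4.3 F [ 1.   0.  -0.1] q7 -0.84
shift now-axes [-0.0013  0.0059] after-turn axes [-0.0014  0.0059] dz tool 0.0409 rz -0.003
```

Emit:
send_rows([
  [-0.001, 0.006, 0.01, 0, 0, 0, 135],
  [0, 0, 0.02, 0, 0, 0, 135],
  [0, 0, 0.011, 0, 0, 0, 135],
  [0, 0, 0, 0, 0, 0, 255],
  [0, 0, 0, 0, 0, 0, 255],
  [0, 0, 0, 0, 0, 0, 255],
  [0, 0, 0, 0, 0, 0, 255],
])

```text
time: 5.0
position: [0.6307, -0.0724, 0.0617]
eef_rot: [-3.139, 0.001, 0.312]
ft_force: [-5.1, 8.4, -4.4]
opening: 0.0133
grasp_force: 57.2
```

Emit:
send_rows([
  [0, 0, 0, 0, 0, -0.13, 255],
  [0, 0, 0, 0, 0, -0.13, 255],
  [0, 0, 0, 0, 0, -0.13, 255],
  [0, 0, 0, 0, 0, -0.13, 255],
  [0, 0, 0, 0, 0, -0.13, 255],
  [0, 0, 0, 0, 0, -0.13, 255],
  [0, 0, 0, 0, 0, -0.13, 255],
  [0, 0, 0, 0, 0, -0.13, 255],
  [0, 0, 0, 0, 0, -0.13, 255],
  [0, 0, 0, 0, 0, -0.13, 255],
])

```text
time: 6.0
position: [0.6323, -0.074, 0.0618]
eef_rot: [3.139, 0.0, 1.616]
ft_force: [9.1, 1.4, -16.9]
opening: 0.0129
grasp_force: 58.4
```

```bash
python3 -c "
from h import *
go(*rk(.0994,0),.049,A)
s=ctrl.get_state();print(s['moment'],s['opening'],s['grasp_force'])"
```

```text
pos [ 0.6323 -0.074   0.0618] rpy [3.139 0.    1.616] t 6.0 F [  9.1   1.4 -16.9] q7 0.18
shift now-axes [ 0.0632 -0.0031] after-turn axes [0.0632 0.0001] dz tool 0.0128 rz -0.051
[ 0.37650465 -1.93602272 -0.23552073] 0.012894406673330196 58.40892255306244
```

Emit:
send_rows([
  [0, 0, 0, 0, 0, 0, 165],
  [0, 0, 0, 0, 0, 0, 165],
  [0, 0, 0, 0, 0, 0, 165],
  [0, 0, -0.03, 0, 0, 0, 165],
  [0, 0, -0.04, 0, 0, 0, 165],
  [0, 0, 0, 0, 0, 0.14, 165],
  [0, 0, 0, 0, 0, 0.14, 165],
  [0, 0, 0, 0, 0, 0.14, 165],
  [0, 0, 0, 0, 0, 0.14, 165],
  [0, 0, 0, 0, 0, 0.14, 165],
])

```text
time: 7.0
position: [0.6313, -0.0741, 0.1317]
eef_rot: [3.141, -0.0, 0.903]
ft_force: [0.3, 0.2, -0.0]
opening: 0.0302
grasp_force: 0.0
```

Emit:
send_rows([
  [0, 0, 0, 0, 0, 0.14, 165],
  [0, 0, 0, 0, 0, 0.14, 165],
  [0, 0, 0, 0, 0, 0.14, 165],
  [0, 0, 0, 0, 0, 0.14, 165],
  [0, 0, 0, 0, 0, 0.14, 165],
  [0, 0, 0, 0, 0, 0.12, 165],
  [0, -0.03, 0, 0, 0, 0, 165],
  [0, -0.033, 0, 0, 0, 0, 165],
  [0, 0, 0, 0, 0, 0, 165],
  [0, 0, 0, 0, 0, 0, 165],
])

```text
time: 8.0
position: [0.6256, -0.0106, 0.1316]
eef_rot: [-3.142, -0.0, 0.091]
ft_force: [-0.5, -0.0, 0.7]
opening: 0.03
grasp_force: 0.0
```

```bash
python3 -c "
from h import *
go(*rk(.0992,0),.050,A-np.pi/2)
a,_,_=snap('side','s2.png');cv2.imwrite('pics/v2.png',cv2.resize(a[130:280,220:420],(800,600),interpolation=cv2.INTER_CUBIC))"
```

```text
pos [ 0.6256 -0.0106  0.1316] rpy [-3.142 -0.     0.091] t 8.0 F [-0.5 -0.   0.7] q7 -1.13
shift now-axes [0.0006 0.0008] after-turn axes [0.0006 0.0008] dz tool 0.0816 rz -0.005
```

View pics/v2.png

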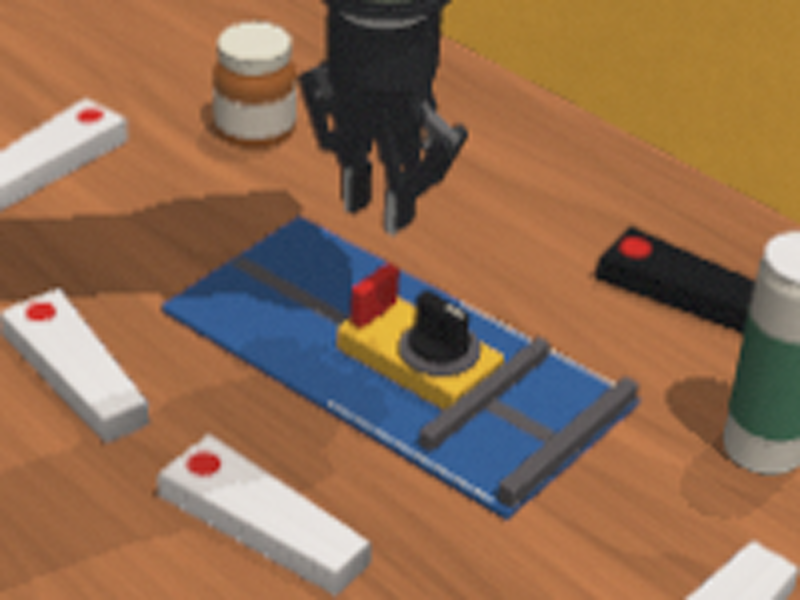

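The knob at (440,325) now lies along the rail, so it is slack. The tab is at (375,295), right below the jaws. I'll descend, grip and draw back.

Emit:
send_rows([
  [0.001, 0.001, 0.03, 0, 0, 0, 165],
  [0, 0, 0.03, 0, 0, 0, 165],
  [0, 0, 0.021, 0, 0, 0, 165],
  [0, 0, 0, 0, 0, 0, 255],
  [0, 0, 0, 0, 0, 0, 255],
  [0, 0, 0, 0, 0, 0, 255],
])

```text
time: 8.65
position: [0.6256, -0.0128, 0.0496]
eef_rot: [3.141, 0.002, 0.09]
ft_force: [3.7, -1.2, -36.8]
opening: 0.011
grasp_force: 59.6
```

Emit:
send_rows([
  [0, -0.01, 0, 0, 0, 0, 255],
  [0, -0.02, 0, 0, 0, 0, 255],
  [0, -0.02, 0, 0, 0, 0, 255],
  [0, -0.02, 0, 0, 0, 0, 255],
  [0, -0.02, 0, 0, 0, 0, 255],
  [0, -0.02, 0, 0, 0, 0, 255],
  [0, -0.01, 0, 0, 0, 0, 255],
  [0, 0, 0, 0, 0, 0, 255],
])

```text
time: 9.45
position: [0.6138, 0.109, 0.0496]
eef_rot: [-3.141, 0.004, 0.093]
ft_force: [-1.7, 1.5, -32.8]
opening: 0.0111
grasp_force: 60.5
```

Emit:
send_rows([
  [0, -0.003, -0.001, 0, 0, 0, 255],
  [0, -0.002, 0, 0, 0, 0, 255],
  [0, -0.002, 0, 0, 0, 0, 255],
  [0, 0, 0, 0, 0, 0, 255],
], grip_force=40)

```text
time: 9.85
position: [0.6132, 0.1141, 0.0497]
eef_rot: [3.141, 0.004, 0.091]
ft_force: [4.8, 0.4, -49.1]
opening: 0.0112
grasp_force: 58.2
```

Emit:
send_rows([
  [0, -0.002, 0, 0, 0, 0, 255],
  [0, -0.001, 0, 0, 0, 0, 255],
  [0, 0, 0, 0, 0, 0, 255],
])

```text
time: 10.15
position: [0.613, 0.1168, 0.0497]
eef_rot: [3.141, 0.004, 0.091]
ft_force: [4.0, -0.0, -49.5]
opening: 0.0108
grasp_force: 58.2
```

Emit:
send_rows([
  [0, -0.001, 0.003, 0, 0, 0, 255],
  [0, -0.001, 0, 0, 0, 0, 255],
  [0, 0, 0, 0, 0, 0, 255],
])

```text
time: 10.45
position: [0.613, 0.1179, 0.0494]
eef_rot: [3.141, 0.003, 0.09]
ft_force: [-14.5, -3.9, 2.2]
opening: 0.011
grasp_force: 66.1
```

Emit:
send_rows([
  [0, -0.002, 0, 0, 0, 0, 255],
  [0, 0, 0, 0, 0, 0, 255],
  [0, 0, 0, 0, 0, 0, 255],
])

```text
time: 10.75
position: [0.613, 0.118, 0.0494]
eef_rot: [3.139, 0.003, 0.088]
ft_force: [-13.4, -12.9, 1.5]
opening: 0.0111
grasp_force: 65.8
```

The fence hit its end at tab y = 0.118, so it is fully drawn back. That puts the rack origin at about (0.6356,-0.1082). Next I release and move above ingot I3.

Emit:
send_rows([
  [0, 0, 0, 0, 0, 0, 165],
  [0, 0, 0, 0, 0, 0, 165],
  [0, 0, 0, 0, 0, 0, 165],
  [0, 0, -0.03, 0, 0, 0, 165],
  [0, 0, -0.04, 0, 0, 0, 165],
  [0, 0, -0.03, 0, 0, 0, 0],
])

```text
time: 11.35
position: [0.615, 0.121, 0.1509]
eef_rot: [-3.141, -0.002, 0.09]
ft_force: [-0.2, 0.6, 1.2]
opening: 0.0431
grasp_force: 0.0
```

Emit:
send_rows([
  [-0.0016, -0.038, 0, 0, 0, 0, 0],
  [-0.0016, -0.038, 0, 0, 0, 0, 0],
  [-0.0016, -0.038, 0, 0, 0, 0, 0],
  [-0.0016, -0.038, 0, 0, 0, 0, 0],
  [-0.0016, -0.038, 0, 0, 0, 0, 0],
  [-0.0016, -0.038, 0, 0, 0, 0, 0],
  [0, 0, 0, 0, 0, 0, 0],
  [0, 0, 0, 0, 0, 0, 0],
])

```text
time: 12.15
position: [0.584, 0.348, 0.1486]
eef_rot: [3.142, -0.0, 0.092]
ft_force: [0.0, -1.1, -0.2]
opening: 0.0853
grasp_force: 0.0
```

```bash
sed -i 's/^O=.*;/O=np.array([.6356,-.1082]);/' h.py; python3 -c "
from h import *
go(.582,.348,.020,np.radians(4.45))
im,d,p=snap('top','t3.png'); 
for r in ingots(im,p): print(np.round(r,3).tolist())
im,d,p=snap('side','s3.png'); 
for r in ingots(im,p): print('side',np.round(r,3).tolist())
"
```

```text
pos [0.584  0.348  0.1486] rpy [ 3.142 -0.     0.092] t 12.2 F [ 0.  -1.1 -0.2] q7 -1.69
shift now-axes [-0.002  -0.0002] after-turn axes [-0.002  -0.0002] dz tool 0.1286 rz 0.015
[0.441, 0.105, -95.443, -95.785, 0.149, 0.049, 0.447, 0.16, 249.911, 240.374]
[0.439, -0.102, -83.613, -84.59, 0.149, 0.05, 0.434, -0.047, 314.545, 238.223]
[0.58, -0.365, 2.542, 2.216, 0.147, 0.051, 0.526, -0.368, 395.087, 195.817]
side [0.57, -0.364, 8.112, 3.733, 0.163, 0.056, 0.523, -0.367, 396.176, 287.972]
side [0.431, -0.105, -85.312, -91.448, 0.153, 0.057, 0.433, -0.046, 283.336, 255.908]
side [0.433, 0.106, -101.077, -103.992, 0.152, 0.051, 0.447, 0.163, 237.69, 217.828]
```

Emit:
send_rows([
  [-0.002, 0, 0.04, 0, 0, 0.015, 0],
  [0, 0, 0.04, 0, 0, 0, 0],
  [0, 0, 0.035, 0, 0, 0, 0],
  [0, 0, 0.012, 0, 0, 0, 0],
  [0, 0, 0, 0, 0, 0, 200],
  [0, 0, 0, 0, 0, 0, 255],
  [0, 0, 0, 0, 0, 0, 255],
  [0, 0, 0, 0, 0, 0, 255],
  [0, 0, 0, 0, 0, 0, 255],
  [0, 0, 0, 0, 0, 0, 255],
], grip_force=70)

```text
time: 13.25
position: [0.5834, 0.3476, 0.024]
eef_rot: [-3.14, -0.003, 0.076]
ft_force: [-2.4, -1.6, 12.7]
opening: 0.0422
grasp_force: 70.8
```

```bash
python3 -c "
from h import *
go(*rk(.003,.052),.030,A)
s=ctrl.get_state(); print(s['opening'],s['grasp_force'],s['joints'])
"
```

```text
pos [0.5834 0.3476 0.024 ] rpy [-3.14e+00 -3.00e-03  7.60e-02] t 13.2 F [-2.4 -1.6 12.7] q7 -1.63
shift now-axes [-0.0347  0.4565] after-turn axes [-0.4557 -0.0437] dz tool -0.006 rz -1.591
0.042212698060866284 70.75365841359599 [-0.93293179  0.95434862  0.5150535   1.5918466  -0.62192534  0.76106524
 -1.63403292]
```

Emit:
send_rows([
  [0, 0, -0.04, 0, 0, 0, 255],
  [0, 0, -0.04, 0, 0, -0.13, 255],
  [0, 0, -0.04, 0, 0, -0.13, 255],
  [0, 0, 0, 0, 0, -0.14, 255],
  [0, 0, 0, 0, 0, -0.14, 255],
  [0, 0, 0, 0, 0, -0.14, 255],
  [0, 0, 0, 0, 0, -0.14, 255],
  [0, 0, 0, 0, 0, -0.14, 255],
  [0, 0, 0, 0, 0, -0.14, 255],
  [0, 0, 0, 0, 0, -0.14, 255],
])

```text
time: 14.25
position: [0.5824, 0.3469, 0.1426]
eef_rot: [3.141, -0.001, 1.321]
ft_force: [-1.1, -0.8, -5.0]
opening: 0.0424
grasp_force: 73.9
```

Emit:
send_rows([
  [0, 0, 0, 0, 0, -0.14, 255],
  [0, 0, 0, 0, 0, -0.14, 255],
  [0, 0, 0, 0, 0, -0.071, 255],
  [-0.038, -0.0036, 0, 0, 0, 0, 255],
  [-0.038, -0.0036, 0, 0, 0, 0, 255],
  [-0.038, -0.0036, 0, 0, 0, 0, 255],
  [-0.038, -0.0036, 0, 0, 0, 0, 255],
  [-0.038, -0.0036, 0, 0, 0, 0, 255],
  [-0.038, -0.0036, 0, 0, 0, 0, 255],
  [-0.038, -0.0036, 0, 0, 0, 0, 255],
])

```text
time: 15.25
position: [0.5827, 0.0781, 0.1425]
eef_rot: [3.14, 0.0, 1.666]
ft_force: [1.3, -0.2, -5.7]
opening: 0.0427
grasp_force: 74.0
```

Emit:
send_rows([
  [-0.038, -0.0036, 0, 0, 0, 0, 255],
  [-0.038, -0.0036, 0, 0, 0, 0, 255],
  [-0.038, -0.0036, 0, 0, 0, 0, 255],
  [-0.038, -0.0036, 0, 0, 0, 0, 255],
  [-0.03, -0.0036, 0, 0, 0, 0, 255],
  [0, 0, 0, 0, 0, 0, 255],
  [0, 0, 0, 0, 0, 0, 255],
])

```text
time: 15.95
position: [0.5821, -0.1038, 0.1422]
eef_rot: [3.141, 0.0, 1.665]
ft_force: [0.4, -0.3, -5.8]
opening: 0.0422
grasp_force: 74.0
```

```bash
python3 -c "
from h import *
go(*rk(.003,.052),.033,A)
s=ctrl.get_state(); print(s['opening'],s['grasp_force'])
a,_,p=snap('side','s4.png'); b,_,pt=snap('top','t4.png')
print(proj(p,[*rk(0,.052),.13]))
z=.144-.024+.026
for r in ingots(b,pt,z=z): print(np.round(r,3).tolist())
for r in ingots(a,p,z=z): print('s',np.round(r,3).tolist())
cv2.imwrite('pics/v4.png',np.hstack([cv2.resize(a[100:280,220:460],(400,300)),cv2.resize(b[120:270,220:420],(400,300))]))
"
```

```text
pos [ 0.5821 -0.1038  0.1422] rpy [3.141 0.    1.665] t 15.9 F [ 0.4 -0.3 -5.8] q7 0.3
shift now-axes [-0.0065  0.0008] after-turn axes [-0.0065  0.0008] dz tool 0.1092 rz -0.002
0.042240685402212964 74.01020716388302
[329.64338372 203.75822328]
[0.431, 0.094, -99.698, -99.673, 0.136, 0.043, 0.439, 0.145, 250.619, 240.347]
[0.56, -0.333, 2.542, 2.216, 0.133, 0.046, 0.511, -0.335, 395.172, 195.984]
s [0.473, -0.417, 8.112, 3.662, 0.141, 0.048, 0.433, -0.419, 396.139, 288.139]
s [0.352, -0.197, -85.305, -93.892, 0.135, 0.054, 0.355, -0.144, 283.448, 256.576]
s [0.356, -0.016, -100.844, -102.749, 0.132, 0.042, 0.368, 0.035, 237.557, 217.761]
```

View pics/v4.png

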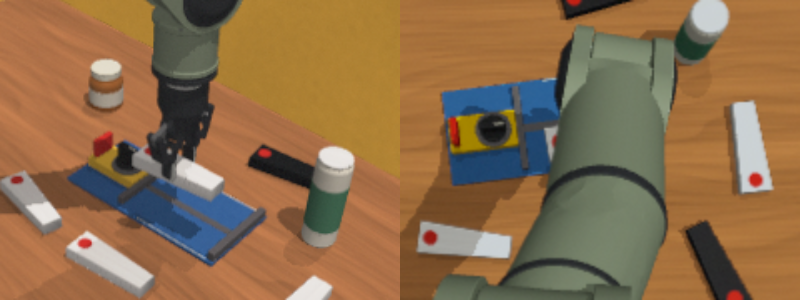

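The ingot is held level above the bed, with its dot end towards the fence. I'll lower it.

Emit:
send_rows([
  [-0.0055, 0.001, 0.03, 0, 0, -0.002, 255],
  [0, 0, 0.03, 0, 0, 0, 255],
  [0, 0, 0.03, 0, 0, 0, 255],
  [0, 0, 0.01, 0, 0, 0, 255],
  [0, 0, 0.004, 0, 0, 0, 255],
  [0, 0, 0.003, 0, 0, 0, 255],
  [0, 0, 0, 0, 0, 0, 255],
])

```text
time: 16.75
position: [0.5843, -0.1083, 0.0352]
eef_rot: [3.14, 0.0, 1.669]
ft_force: [0.1, 0.7, -5.1]
opening: 0.0423
grasp_force: 73.9
```

```bash
python3 -c "
from h import *
go(*rk(.004,.052),.033,A)"
```

```text
pos [ 0.5843 -0.1083  0.0352] rpy [3.14  0.    1.669] t 16.8 F [ 0.1  0.7 -5.1] q7 0.33
shift now-axes [-0.0009 -0.0009] after-turn axes [-0.0009 -0.0009] dz tool 0.0022 rz 0.002
```

Emit:
send_rows([
  [0, 0, 0.0015, 0, 0, 0, 255],
  [0, 0, 0.0015, 0, 0, 0, 255],
  [0, 0, 0, 0, 0, 0, 255],
])

```text
time: 17.05
position: [0.5841, -0.1084, 0.032]
eef_rot: [3.141, 0.0, 1.669]
ft_force: [-0.1, 0.3, 3.6]
opening: 0.0425
grasp_force: 74.8
```

Emit:
send_rows([
  [0, 0, 0, 0, 0, 0, 150],
  [0, 0, 0, 0, 0, 0, 60],
  [0, 0, 0, 0, 0, 0, 0],
  [0, 0, 0, 0, 0, 0, 0],
  [0, 0, -0.03, 0, 0, 0, 0],
  [0, 0, -0.04, 0, 0, 0, 0],
  [0, 0, -0.04, 0, 0, 0.14, 0],
  [0, 0, 0, 0, 0, 0.14, 0],
  [0, 0, 0, 0, 0, 0.14, 0],
  [0, 0, 0, 0, 0, 0.14, 0],
])

```text
time: 18.05
position: [0.5838, -0.1084, 0.1417]
eef_rot: [3.141, -0.0, 1.103]
ft_force: [1.3, 0.2, -0.9]
opening: 0.0852
grasp_force: 0.0
```

Emit:
send_rows([
  [0, 0, 0, 0, 0, 0.14, 0],
  [0, 0, 0, 0, 0, 0.14, 0],
  [0, 0, 0, 0, 0, 0.14, 0],
  [0, 0, 0, 0, 0, 0.14, 0],
  [0, 0, 0, 0, 0, 0.14, 0],
  [0, 0, 0, 0, 0, 0.14, 0],
  [0, 0, 0, 0, 0, 0.14, 0],
  [0, 0, 0, 0, 0, 0.09, 0],
])

```text
time: 18.85
position: [0.5837, -0.1082, 0.1413]
eef_rot: [3.141, 0.0, 0.033]
ft_force: [0.1, 0.7, 0.6]
opening: 0.0854
grasp_force: 0.0
```

Emit:
send_rows([
  [-0.002, 0.0368, 0, 0, 0, 0, 0],
  [-0.002, 0.0368, 0, 0, 0, 0, 0],
  [-0.002, 0.0368, 0, 0, 0, 0, 0],
  [-0.002, 0.0368, 0, 0, 0, 0, 0],
  [-0.002, 0.0368, 0, 0, 0, 0, 0],
  [-0.002, 0.0368, 0, 0, 0, 0, 0],
  [-0.002, 0.0368, 0, 0, 0, 0, 0],
  [0, 0, 0, 0, 0, 0, 0],
  [0, 0, 0, 0, 0, 0, 0],
])

```text
time: 19.75
position: [0.5791, -0.3671, 0.141]
eef_rot: [-3.141, 0.0, 0.037]
ft_force: [0.5, 0.8, -0.5]
opening: 0.0854
grasp_force: 0.0
```

```bash
python3 -c "
from h import *
go(.580,-.3655,.022,np.radians(2.2))
im,d,p=snap('top','t5.png')
for z in (.034,.026):
  for r in ingots(im,p,z=z): print(z,np.round(r,3).tolist(), 'rack', np.round([(np.array(r[:2])-O)@[np.cos(A),np.sin(A)],(np.array(r[:2])-O)@[-np.sin(A),np.cos(A)],r[2]-95.5],3))
im2,d,p=snap('side','s5.png')
for r in ingots(im2,p): print('s',np.round(r,3).tolist())
cv2.imwrite('pics/v5.png',np.hstack([cv2.resize(im2[100:310,200:480],(400,300)),cv2.resize(im[120:270,220:420],(400,300))]))
"
```

```text
pos [ 0.5791 -0.3671  0.141 ] rpy [-3.141  0.     0.037] t 19.8 F [ 0.5  0.8 -0.5] q7 -0.65
shift now-axes [ 0.0009 -0.0016] after-turn axes [ 0.0009 -0.0016] dz tool 0.119 rz -0.001
0.034 [0.437, 0.111, -101.014, -101.21, 0.139, 0.047, 0.446, 0.16, 248.718, 240.055] rack [ 2.37000e-01  1.77000e-01 -1.96514e+02]
0.026 [0.437, 0.111, -101.014, -101.21, 0.14, 0.048, 0.447, 0.161, 248.718, 240.055] rack [ 2.38000e-01  1.76000e-01 -1.96514e+02]
s [0.569, -0.364, 8.112, 3.758, 0.165, 0.056, 0.523, -0.367, 395.807, 288.312]
s [0.431, -0.109, -83.107, -91.384, 0.159, 0.064, 0.433, -0.046, 283.698, 256.722]
s [0.564, -0.094, -78.802, -88.149, 0.156, 0.068, 0.562, -0.033, 315.056, 232.256]
s [0.432, 0.105, -101.077, -103.951, 0.154, 0.051, 0.447, 0.163, 237.3, 217.711]
```

View pics/v5.png

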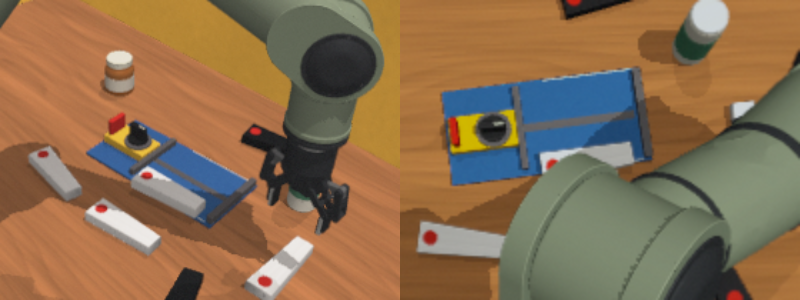

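The first ingot lies on the near side of the bed, its narrow end by the stop. I4 is below the jaws, so I grasp it.

Emit:
send_rows([
  [0.001, -0.0015, 0.04, 0, 0, 0, 0],
  [0, 0, 0.04, 0, 0, 0, 0],
  [0, 0, 0.03, 0, 0, 0, 0],
  [0, 0, 0.008, 0, 0, 0, 0],
  [0, 0, 0, 0, 0, 0, 200],
  [0, 0, 0, 0, 0, 0, 255],
  [0, 0, 0, 0, 0, 0, 255],
  [0, 0, 0, 0, 0, 0, 255],
  [0, 0, 0, 0, 0, 0, 255],
])

```text
time: 20.75
position: [0.5816, -0.3649, 0.0256]
eef_rot: [3.141, -0.002, 0.039]
ft_force: [-2.8, 4.6, 14.2]
opening: 0.0424
grasp_force: 71.3
```

```bash
python3 -c "
from h import *
go(*rk(.004,-.052),.035,A)
s=ctrl.get_state(); print(s['opening'],s['grasp_force'])
"
```

```text
pos [ 0.5816 -0.3649  0.0256] rpy [ 3.141e+00 -2.000e-03  3.900e-02] t 20.8 F [-2.8  4.6 14.2] q7 -0.6
shift now-axes [ 0.1157 -0.2614] after-turn axes [0.2544 0.1303] dz tool -0.0094 rz -1.627
0.04237497393851802 71.34703874588013
```

Emit:
send_rows([
  [0, 0, -0.04, 0, 0, 0, 255],
  [0, 0, -0.04, 0, 0, -0.13, 255],
  [0, 0, -0.04, 0, 0, -0.13, 255],
  [0, 0, 0, 0, 0, -0.14, 255],
  [0, 0, 0, 0, 0, -0.14, 255],
  [0, 0, 0, 0, 0, -0.14, 255],
  [0, 0, 0, 0, 0, -0.14, 255],
  [0, 0, 0, 0, 0, -0.14, 255],
  [0, 0, 0, 0, 0, -0.14, 255],
  [0, 0, 0, 0, 0, -0.14, 255],
])

```text
time: 21.75
position: [0.5806, -0.3649, 0.1443]
eef_rot: [3.141, 0.001, 1.284]
ft_force: [0.1, -1.4, -4.6]
opening: 0.042
grasp_force: 74.3
```

Emit:
send_rows([
  [0, 0, 0, 0, 0, -0.14, 255],
  [0, 0, 0, 0, 0, -0.14, 255],
  [0, 0, 0, 0, 0, -0.107, 255],
  [0.0365, 0, 0, 0, 0, 0, 255],
  [0.0365, 0, 0, 0, 0, 0, 255],
  [0.0365, 0, 0, 0, 0, 0, 255],
  [0.0365, 0, 0, 0, 0, 0, 255],
  [0.0365, 0, 0, 0, 0, 0, 255],
  [0.0365, 0, 0, 0, 0, 0, 255],
  [0.0365, 0, 0, 0, 0, 0, 255],
])

```text
time: 22.75
position: [0.5561, -0.1093, 0.1443]
eef_rot: [3.14, 0.0, 1.665]
ft_force: [1.1, 0.4, -3.6]
opening: 0.0421
grasp_force: 74.4
```

Emit:
send_rows([
  [0, 0.0326, 0, 0, 0, 0, 255],
  [0, 0.0326, 0, 0, 0, 0, 255],
  [0, 0.0326, 0, 0, 0, 0, 255],
  [0, 0.0326, 0, 0, 0, 0, 255],
  [0, 0, 0, 0, 0, 0, 255],
  [0, 0, 0, 0, 0, 0, 255],
])

```text
time: 23.35
position: [0.6861, -0.0982, 0.1435]
eef_rot: [-3.141, 0.001, 1.666]
ft_force: [-0.2, -0.2, -4.6]
opening: 0.0419
grasp_force: 74.4
```

```bash
python3 -c "
from h import *
go(*rk(.005,-.052),.035,A)
s=ctrl.get_state(); print(s['opening'],s['grasp_force'])
im,d,p=snap('side','s6.png')
cv2.imwrite('pics/v6.png',cv2.resize(im[100:310,200:480],(640,480)))
"
```

```text
pos [ 0.6861 -0.0982  0.1435] rpy [-3.141e+00  1.000e-03  1.666e+00] t 23.4 F [-0.2 -0.2 -4.6] q7 0.27
shift now-axes [-0.0001  0.0008] after-turn axes [-0.0001  0.0008] dz tool 0.1085 rz -0.001
0.04189718113908592 74.4494891166687
```

View pics/v6.png

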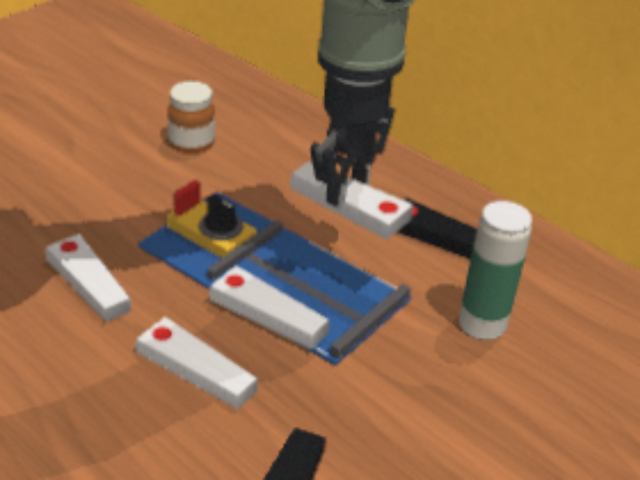

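The second ingot is held the opposite way, dot end (388,207) towards the stop. The first lies straight on the bed. I'll lower and release, then go to I1.

Emit:
send_rows([
  [0, 0.001, 0.03, 0, 0, 0, 255],
  [0, 0, 0.03, 0, 0, 0, 255],
  [0, 0, 0.03, 0, 0, 0, 255],
  [0, 0, 0.01, 0, 0, 0, 255],
  [0, 0, 0.005, 0, 0, 0, 255],
  [0, 0, 0.003, 0, 0, 0, 255],
  [0, 0, 0.002, 0, 0, 0, 255],
  [0, 0, 0, 0, 0, 0, 255],
])

```text
time: 24.2
position: [0.6876, -0.098, 0.0342]
eef_rot: [3.14, 0.0, 1.666]
ft_force: [-0.4, -0.4, -4.3]
opening: 0.0424
grasp_force: 74.4
```

Emit:
send_rows([
  [0, 0, 0.001, 0, 0, 0, 255],
  [0, 0, 0.001, 0, 0, 0, 255],
  [0, 0, 0, 0, 0, 0, 150],
  [0, 0, 0, 0, 0, 0, 60],
  [0, 0, 0, 0, 0, 0, 0],
  [0, 0, 0, 0, 0, 0, 0],
  [0, 0, -0.03, 0, 0, 0, 0],
  [0, 0, -0.04, 0, 0, 0, 0],
  [0, 0, -0.04, 0, 0, 0.1, 0],
  [0, 0, 0, 0, 0, 0.09, 0],
])

```text
time: 25.2
position: [0.6898, -0.0986, 0.1472]
eef_rot: [3.134, -0.0, 1.471]
ft_force: [0.4, -0.2, -0.3]
opening: 0.0853
grasp_force: 0.0
```

Emit:
send_rows([
  [0.0255, -0.0378, 0, 0, 0, 0, 0],
  [0.0255, -0.0378, 0, 0, 0, 0, 0],
  [0.0255, -0.0378, 0, 0, 0, 0, 0],
  [0.0255, -0.0378, 0, 0, 0, 0, 0],
  [0.0255, -0.0378, 0, 0, 0, 0, 0],
  [0.0255, -0.0378, 0, 0, 0, 0, 0],
  [0.0255, -0.0378, 0, 0, 0, 0, 0],
  [0, 0, 0, 0, 0, 0, 0],
  [0, 0, 0, 0, 0, 0, 0],
])

```text
time: 26.1
position: [0.4407, 0.1056, 0.1417]
eef_rot: [3.141, -0.001, 1.478]
ft_force: [-0.2, -0.1, 0.1]
opening: 0.0852
grasp_force: 0.0
```

```bash
python3 -c "
from h import *
go(.441,.105,.025,np.radians(84.5))
im,d,p=snap('top','t7.png')
for z in (.034,.026):
  for r in ingots(im,p,z=z): print(z,np.round(r,3).tolist(), 'rack', np.round([(np.array(r[:2])-O)@[np.cos(A),np.sin(A)],(np.array(r[:2])-O)@[-np.sin(A),np.cos(A)],r[2]-95.5],4))
im2,d,p=snap('side','s7.png')
for r in ingots(im2,p): print('s',np.round(r,3).tolist())
cv2.imwrite('pics/v7.png',np.hstack([cv2.resize(im2[100:310,200:480],(400,300)),cv2.resize(im[120:270,220:420],(400,300))]))
"
```

```text
pos [0.4407 0.1056 0.1417] rpy [ 3.141e+00 -1.000e-03  1.478e+00] t 26.1 F [-0.2 -0.1  0.1] q7 -0.28
shift now-axes [-0.0006  0.0004] after-turn axes [-0.0006  0.0004] dz tool 0.1167 rz 0.003
0.034 [0.437, -0.101, -84.619, -85.831, 0.148, 0.049, 0.433, -0.047, 314.545, 238.231] rack [ 2.58000e-02  1.97000e-01 -1.80119e+02]
0.034 [0.561, -0.096, -84.618, -85.005, 0.149, 0.048, 0.556, -0.042, 311.538, 200.017] rack [ 1.920000e-02  7.330000e-02 -1.801184e+02]
0.034 [0.689, -0.101, 96.447, 96.547, 0.148, 0.049, 0.696, -0.157, 314.395, 162.07] rack [ 0.0024 -0.054   0.9473]
0.026 [0.437, -0.102, -84.619, -85.831, 0.149, 0.05, 0.434, -0.047, 314.545, 238.231] rack [ 2.52000e-02  1.96600e-01 -1.80119e+02]
0.026 [0.562, -0.097, -84.618, -85.005, 0.15, 0.049, 0.557, -0.042, 311.538, 200.017] rack [ 1.850000e-02  7.210000e-02 -1.801184e+02]
0.026 [0.691, -0.101, 96.447, 96.547, 0.149, 0.049, 0.698, -0.158, 314.395, 162.07] rack [ 0.0017 -0.056   0.9472]
s [0.429, -0.107, -85.305, -93.892, 0.158, 0.063, 0.433, -0.046, 283.637, 257.111]
s [0.564, -0.094, -78.802, -88.155, 0.156, 0.068, 0.562, -0.033, 315.372, 232.488]
s [0.436, 0.105, -99.647, -99.405, 0.154, 0.05, 0.446, 0.164, 237.208, 216.927]
s [0.687, -0.096, 100.62, 106.197, 0.154, 0.059, 0.702, -0.149, 352.909, 215.758]
```

View pics/v7.png

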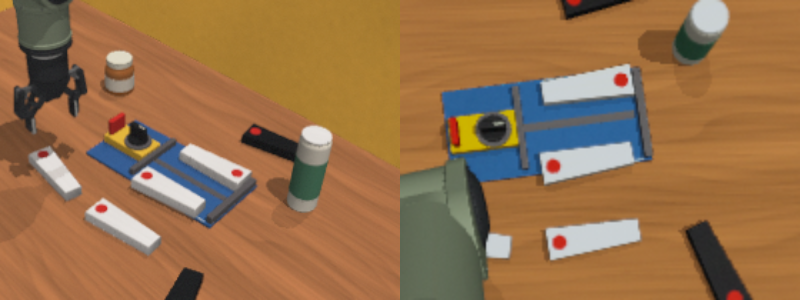

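The first ingot now lies at rack (19, 73) mm instead of (4, 52), so it was knocked aside after release. I'll mend it first: regrasp and set it back.

```bash
python3 -c "
from h import *
go(.561,-.0965,.033,np.radians(95.5))"
```

```text
pos [0.4416 0.1044 0.1415] rpy [ 3.141 -0.     1.475] t 26.2 F [ 0.7 -0.4  0.2] q7 -0.28
shift now-axes [-0.1886  0.1381] after-turn axes [-0.2114  0.0996] dz tool 0.1085 rz -0.192
```

Emit:
send_rows([
  [0, 0, 0, 0, 0, -0.1, 0],
  [0, 0, 0, 0, 0, -0.092, 0],
  [-0.0352, 0.0166, 0, 0, 0, 0, 0],
  [-0.0352, 0.0166, 0, 0, 0, 0, 0],
  [-0.0352, 0.0166, 0, 0, 0, 0, 0],
  [-0.0352, 0.0166, 0, 0, 0, 0, 0],
  [-0.0352, 0.0166, 0, 0, 0, 0, 0],
  [-0.0352, 0.0166, 0, 0, 0, 0, 0],
  [0, 0, 0, 0, 0, 0, 0],
  [0, 0, 0, 0, 0, 0, 0],
])

```text
time: 27.2
position: [0.5603, -0.0976, 0.1408]
eef_rot: [-3.141, 0.0, 1.665]
ft_force: [0.7, 0.8, -0.5]
opening: 0.0855
grasp_force: 0.0
```

Emit:
send_rows([
  [0, 0, 0.04, 0, 0, 0, 0],
  [0, 0, 0.04, 0, 0, 0, 0],
  [0, 0, 0.025, 0, 0, 0, 0],
  [0, 0, 0.003, 0, 0, 0, 0],
  [0, 0, 0, 0, 0, 0, 0],
])

```text
time: 27.7
position: [0.5601, -0.0955, 0.0334]
eef_rot: [-3.141, -0.0, 1.668]
ft_force: [0.6, -0.9, -0.2]
opening: 0.0854
grasp_force: 0.0
```

```bash
python3 -c "
from h import *
go(.561,-.0965,.033,np.radians(95.5))"
```

```text
pos [ 0.5601 -0.0955  0.0334] rpy [-3.141 -0.     1.668] t 27.7 F [ 0.6 -0.9 -0.2] q7 0.33
shift now-axes [-0.0011  0.0008] after-turn axes [-0.0011  0.0008] dz tool 0.0004 rz 0.001
```

Emit:
send_rows([
  [0, 0, 0, 0, 0, 0, 200],
  [0, 0, 0, 0, 0, 0, 255],
  [0, 0, 0, 0, 0, 0, 255],
  [0, 0, 0, 0, 0, 0, 255],
  [0, 0, 0, 0, 0, 0, 255],
  [0, 0, -0.012, 0, 0, 0, 255],
  [0, 0, 0, 0, 0, 0, 255],
])

```text
time: 28.4
position: [0.5609, -0.0959, 0.0469]
eef_rot: [3.14, 0.0, 1.668]
ft_force: [-0.0, -0.1, -6.0]
opening: 0.042
grasp_force: 74.1
```

```bash
python3 -c "
from h import *
go(*rk(.004,.052),.034,np.radians(95.5))"
```

```text
pos [ 0.5609 -0.0959  0.0469] rpy [3.14  0.    1.668] t 28.4 F [-0.  -0.1 -6. ] q7 0.32
shift now-axes [-0.0154  0.0212] after-turn axes [-0.0154  0.0212] dz tool 0.0129 rz 0.001
```

Emit:
send_rows([
  [-0.0077, 0.0106, 0, 0, 0, 0, 255],
  [-0.0077, 0.0106, 0, 0, 0, 0, 255],
  [0, 0, 0.008, 0, 0, 0, 255],
  [0, 0, 0.003, 0, 0, 0, 255],
  [0, 0, 0.0015, 0, 0, 0, 255],
  [0, 0, 0, 0, 0, 0, 255],
])

```text
time: 29.0
position: [0.5832, -0.1093, 0.035]
eef_rot: [3.14, 0.0, 1.667]
ft_force: [-10.8, 0.8, 47.0]
opening: 0.042
grasp_force: 79.7
```

Emit:
send_rows([
  [0, 0, 0.0015, 0, 0, 0, 255],
  [0, 0, 0, 0, 0, 0, 200],
  [0, 0, 0, 0, 0, 0, 120],
  [0, 0, 0, 0, 0, 0, 60],
  [0, 0, 0, 0, 0, 0, 0],
  [0, 0, 0, 0, 0, 0, 0],
  [0, 0, -0.03, 0, 0, 0, 0],
  [0, 0, -0.04, 0, 0, 0, 0],
  [0, 0, -0.04, 0, 0, 0.1, 0],
  [0, 0, 0, 0, 0, 0.09, 0],
])

```text
time: 30.0
position: [0.585, -0.1095, 0.1459]
eef_rot: [3.135, -0.0, 1.473]
ft_force: [-0.2, 0.3, -0.1]
opening: 0.0853
grasp_force: 0.0
```

Emit:
send_rows([
  [0.0332, -0.0271, 0, 0, 0, 0, 0],
  [0.0332, -0.0271, 0, 0, 0, 0, 0],
  [0.0332, -0.0271, 0, 0, 0, 0, 0],
  [0.0332, -0.0271, 0, 0, 0, 0, 0],
  [0.0332, -0.0271, 0, 0, 0, 0, 0],
  [0.0332, -0.0271, 0, 0, 0, 0, 0],
  [0, 0, 0, 0, 0, 0, 0],
  [0, 0, 0, 0, 0, 0, 0],
])

```text
time: 30.8
position: [0.4392, 0.1052, 0.1413]
eef_rot: [-3.142, 0.0, 1.48]
ft_force: [1.2, 0.5, 0.0]
opening: 0.0854
grasp_force: 0.0
```

```bash
cat > chk.py <<'E'
from h import *
import sys
im,d,p=snap('top','t%d.png'%int(ctrl.get_state()['time']*100))
for z in map(float,sys.argv[1:]):
  for r in ingots(im,p,z=z): print(z,np.round(r[:4],4).tolist(), 'rack', np.round([(np.array(r[:2])-O)@[np.cos(A),np.sin(A)],(np.array(r[:2])-O)@[-np.sin(A),np.cos(A)],r[2]-95.5],4))
E
python3 chk.py .034; python3 -c "
from h import *
go(.441,.105,.025,np.radians(84.5))"
```

```text
0.034 [0.437, -0.1014, -84.619, -85.8309] rack [ 2.58000e-02  1.97000e-01 -1.80119e+02]
0.034 [0.5819, -0.11, -83.6017, -85.246] rack [ 3.400000e-03  5.370000e-02 -1.791017e+02]
0.034 [0.6891, -0.1006, 96.4473, 96.5467] rack [ 0.0024 -0.054   0.9473]
pos [0.4397 0.1043 0.1413] rpy [3.141 0.    1.478] t 30.9 F [-0.4 -0.1 -0.5] q7 -0.27
shift now-axes [0.0008 0.0013] after-turn axes [0.0008 0.0013] dz tool 0.1163 rz 0.003
```

Emit:
send_rows([
  [0.001, 0.001, 0.04, 0, 0, 0.003, 0],
  [0, 0, 0.04, 0, 0, 0, 0],
  [0, 0, 0.03, 0, 0, 0, 0],
  [0, 0, 0.007, 0, 0, 0, 0],
  [0, 0, 0, 0, 0, 0, 200],
  [0, 0, 0, 0, 0, 0, 255],
  [0, 0, 0, 0, 0, 0, 255],
  [0, 0, 0, 0, 0, 0, 255],
  [0, 0, 0, 0, 0, 0, 255],
])

```text
time: 31.75
position: [0.441, 0.1054, 0.0259]
eef_rot: [3.14, -0.001, 1.474]
ft_force: [-4.6, -1.4, 18.7]
opening: 0.0424
grasp_force: 68.6
```

```bash
python3 -c "
from h import *
go(*rk(.055,0),.061,A-np.pi/2)
s=ctrl.get_state(); print(s['opening'],s['grasp_force'])
"
```

```text
pos [0.441  0.1054 0.0259] rpy [ 3.140e+00 -1.000e-03  1.474e+00] t 31.8 F [-4.6 -1.4 18.7] q7 -0.2
shift now-axes [-0.1398  0.2038] after-turn axes [0.1732 0.1763] dz tool -0.0351 rz 1.378
0.04239837084838627 68.56090664863586
```

Emit:
send_rows([
  [0, 0, -0.04, 0, 0, 0, 255],
  [0, 0, -0.04, 0, 0, 0.13, 255],
  [0, 0, -0.04, 0, 0, 0.13, 255],
  [0, 0, 0, 0, 0, 0.14, 255],
  [0, 0, 0, 0, 0, 0.14, 255],
  [0, 0, 0, 0, 0, 0.14, 255],
  [0, 0, 0, 0, 0, 0.14, 255],
  [0, 0, 0, 0, 0, 0.14, 255],
  [0, 0, 0, 0, 0, 0.14, 255],
  [0, 0, 0, 0, 0, 0.14, 255],
])

```text
time: 32.75
position: [0.4406, 0.1057, 0.1452]
eef_rot: [-3.14, -0.001, 0.229]
ft_force: [-0.5, -0.2, -3.6]
opening: 0.0417
grasp_force: 76.7
```

Emit:
send_rows([
  [0, 0, 0, 0, 0, 0.138, 255],
  [0.0346, 0.0353, 0, 0, 0, 0, 255],
  [0.0346, 0.0353, 0, 0, 0, 0, 255],
  [0.0346, 0.0353, 0, 0, 0, 0, 255],
  [0.0346, 0.0353, 0, 0, 0, 0, 255],
  [0.0346, 0.0353, 0, 0, 0, 0, 255],
  [0, 0, 0, 0, 0, 0, 255],
  [0, 0, 0, 0, 0, 0, 255],
])

```text
time: 33.55
position: [0.6299, -0.0545, 0.1447]
eef_rot: [-3.141, -0.0, 0.095]
ft_force: [-1.3, 0.3, -5.5]
opening: 0.0419
grasp_force: 76.8
```

```bash
python3 -c "
from h import *
go(*rk(.055,0),.061,A-np.pi/2)
s=ctrl.get_state(); print(s['opening'],s['grasp_force'])
im2,d,p=snap('side','s8.png')
cv2.imwrite('pics/v8.png',cv2.resize(im2[100:310,200:480],(640,480)))
"
```

```text
pos [ 0.6299 -0.0545  0.1447] rpy [-3.141 -0.     0.095] t 33.5 F [-1.3  0.3 -5.5] q7 -1.04
shift now-axes [ 0.0006 -0.001 ] after-turn axes [ 0.0006 -0.001 ] dz tool 0.0837 rz -0.001
0.041928825266529565 76.83774590492249
```

View pics/v8.png

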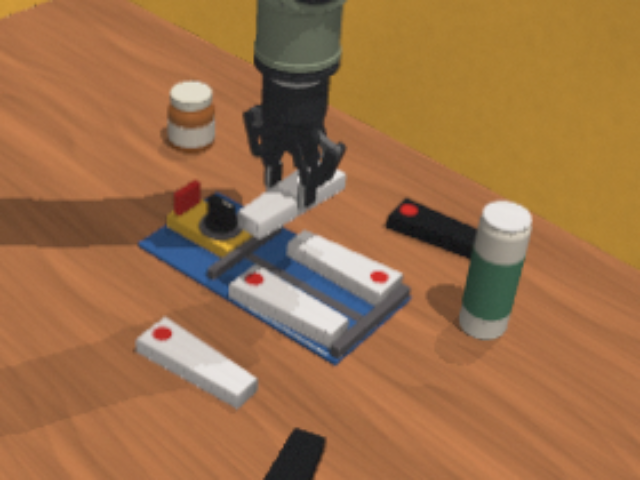

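The third ingot is crosswise over the fence side and the layer below looks straight. I'll lower it.

Emit:
send_rows([
  [0, -0.001, 0.03, 0, 0, 0, 255],
  [0, 0, 0.03, 0, 0, 0, 255],
  [0, 0, 0.015, 0, 0, 0, 255],
  [0, 0, 0.006, 0, 0, 0, 255],
  [0, 0, 0.002, 0, 0, 0, 255],
  [0, 0, 0, 0, 0, 0, 255],
])

```text
time: 34.2
position: [0.6301, -0.0526, 0.0622]
eef_rot: [3.141, -0.001, 0.097]
ft_force: [0.6, -0.2, -4.1]
opening: 0.0424
grasp_force: 76.7
```

Emit:
send_rows([
  [0, 0, 0.0015, 0, 0, 0, 255],
  [0, 0, 0, 0, 0, 0, 255],
])

```text
time: 34.4
position: [0.63, -0.0526, 0.0604]
eef_rot: [3.142, -0.001, 0.097]
ft_force: [-0.5, -0.3, -5.1]
opening: 0.0418
grasp_force: 76.8
```

Emit:
send_rows([
  [0, 0, 0.001, 0, 0, 0, 255],
  [0, 0, 0, 0, 0, 0, 200],
  [0, 0, 0, 0, 0, 0, 120],
  [0, 0, 0, 0, 0, 0, 70],
  [0, 0, 0, 0, 0, 0, 70],
  [0, 0, -0.03, 0, 0, 0, 70],
  [0, 0, -0.04, 0, 0, 0, 0],
  [0, 0, -0.02, 0, 0, -0.14, 0],
  [0, 0, 0, 0, 0, -0.14, 0],
  [0, 0, 0, 0, 0, -0.14, 0],
])

```text
time: 35.4
position: [0.6301, -0.0525, 0.1497]
eef_rot: [3.141, -0.001, 0.523]
ft_force: [0.4, 0.1, -1.2]
opening: 0.0859
grasp_force: 0.0
```

Emit:
send_rows([
  [0, 0, 0, 0, 0, -0.14, 0],
  [0, 0, 0, 0, 0, -0.14, 0],
  [0, 0, 0, 0, 0, -0.14, 0],
  [0, 0, 0, 0, 0, -0.14, 0],
  [0, 0, 0, 0, 0, -0.14, 0],
  [0, 0, 0, 0, 0, -0.14, 0],
  [0, 0, 0, 0, 0, -0.14, 0],
  [0, 0, 0, 0, 0, -0.14, 0],
  [0, 0, 0, 0, 0, -0.028, 0],
])

```text
time: 36.3
position: [0.6298, -0.0529, 0.1489]
eef_rot: [3.141, -0.0, 1.668]
ft_force: [0.1, -0.4, -0.2]
opening: 0.0851
grasp_force: 0.0
```

Emit:
send_rows([
  [-0.0061, -0.0394, 0, 0, 0, 0, 0],
  [-0.0061, -0.0394, 0, 0, 0, 0, 0],
  [-0.0061, -0.0394, 0, 0, 0, 0, 0],
  [-0.0061, -0.0394, 0, 0, 0, 0, 0],
  [-0.0061, -0.0394, 0, 0, 0, 0, 0],
  [0, 0, 0, 0, 0, 0, 0],
  [0, 0, 0, 0, 0, 0, 0],
])

```text
time: 37.0
position: [0.4365, -0.1017, 0.1492]
eef_rot: [3.141, 0.0, 1.661]
ft_force: [1.6, 0.2, -0.8]
opening: 0.0855
grasp_force: 0.0
```

```bash
python3 chk.py .034 .060; python3 -c "
from h import *
go(.4385,-.1015,.025,np.radians(95.4))
im2,d,p=snap('side','s9.png')
for r in ingots(im2,p): print('s',np.round(r,3).tolist())
"
```

```text
pos [ 0.4372 -0.1015  0.1491] rpy [3.141 0.    1.663] t 37.0 F [ 0.8 -0.2 -0.3] q7 0.33
shift now-axes [-0.0002  0.0013] after-turn axes [-0.0002  0.0013] dz tool 0.1241 rz -0.003
s [0.431, -0.107, -83.522, -91.591, 0.157, 0.063, 0.433, -0.046, 283.756, 256.488]
```

Emit:
send_rows([
  [0, 0.001, 0.04, 0, 0, 0, 0],
  [0, 0, 0.04, 0, 0, 0, 0],
  [0, 0, 0.036, 0, 0, 0, 0],
  [0, 0, 0.008, 0, 0, 0, 0],
  [0, 0, 0, 0, 0, 0, 200],
  [0, 0, 0, 0, 0, 0, 255],
  [0, 0, 0, 0, 0, 0, 255],
  [0, 0, 0, 0, 0, 0, 255],
  [0, 0, 0, 0, 0, 0, 255],
])

```text
time: 38.0
position: [0.4387, -0.1015, 0.0267]
eef_rot: [3.138, 0.001, 1.665]
ft_force: [-2.2, -0.7, 18.0]
opening: 0.0423
grasp_force: 68.7
```

```bash
python3 -c "
from h import *
go(*rk(-.048,0),.061,A+np.pi/2)
s=ctrl.get_state(); print(s['opening'],s['grasp_force'])
"
```

```text
pos [ 0.4387 -0.1015  0.0267] rpy [3.138e+00 1.000e-03 1.665e+00] t 38.0 F [-2.2 -0.7 18. ] q7 0.4
shift now-axes [-0.0733  0.1954] after-turn axes [-0.1953 -0.0736] dz tool -0.0343 rz -1.572
0.04230627495325369 68.65827441215515
```

Emit:
send_rows([
  [0, 0, -0.04, 0, 0, 0, 255],
  [0, 0, -0.04, 0, 0, -0.13, 255],
  [0, 0, -0.04, 0, 0, -0.13, 255],
  [0, 0, 0, 0, 0, -0.14, 255],
  [0, 0, 0, 0, 0, -0.14, 255],
  [0, 0, 0, 0, 0, -0.14, 255],
  [0, 0, 0, 0, 0, -0.14, 255],
  [0, 0, 0, 0, 0, -0.14, 255],
  [0, 0, 0, 0, 0, -0.14, 255],
  [0, 0, 0, 0, 0, -0.14, 255],
])

```text
time: 39.0
position: [0.4375, -0.1016, 0.1459]
eef_rot: [-3.141, 0.001, 2.91]
ft_force: [-0.4, 0.2, -4.2]
opening: 0.0419
grasp_force: 76.7
```

Emit:
send_rows([
  [0, 0, 0, 0, 0, -0.14, 255],
  [0, 0, 0, 0, 0, -0.14, 255],
  [0, 0, 0, 0, 0, -0.052, 255],
  [-0.039, -0.0147, 0, 0, 0, 0, 255],
  [-0.039, -0.0147, 0, 0, 0, 0, 255],
  [-0.039, -0.0147, 0, 0, 0, 0, 255],
  [-0.039, -0.0147, 0, 0, 0, 0, 255],
  [-0.039, -0.0147, 0, 0, 0, 0, 255],
  [0, 0, 0, 0, 0, 0, 255],
  [0, 0, 0, 0, 0, 0, 255],
])

```text
time: 40.0
position: [0.6385, -0.1561, 0.1452]
eef_rot: [-3.141, -0.0, -3.047]
ft_force: [-1.2, 1.3, -4.2]
opening: 0.0421
grasp_force: 76.8
```

```bash
python3 -c "
from h import *
go(*rk(-.048,0),.0615,A+np.pi/2)
s=ctrl.get_state(); print(s['opening'],s['grasp_force'])
im2,d,p=snap('side','s10.png')
cv2.imwrite('pics/v10.png',cv2.resize(im2[100:310,200:480],(640,480)))
"
```

```text
pos [ 0.6385 -0.1561  0.1452] rpy [-3.141 -0.    -3.047] t 40.0 F [-1.2  1.3 -4.2] q7 1.68
shift now-axes [-0.0017 -0.    ] after-turn axes [-0.0017 -0.    ] dz tool 0.0837 rz -0.001
0.04206367861182593 76.77534699440002
```

View pics/v10.png

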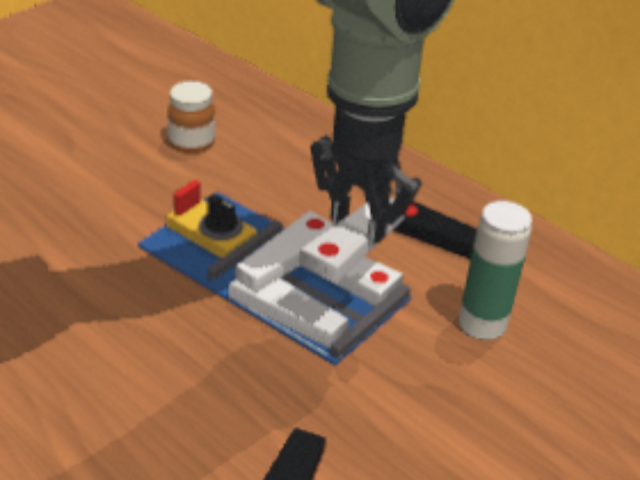

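The third ingot lies crosswise with its dot at the far end (315,224). The fourth is held with its dot at the near end (328,250), so they are head to tail. I'll lower it.

Emit:
send_rows([
  [-0.0015, 0, 0.03, 0, 0, 0, 255],
  [0, 0, 0.03, 0, 0, 0, 255],
  [0, 0, 0.015, 0, 0, 0, 255],
  [0, 0, 0.006, 0, 0, 0, 255],
  [0, 0, 0.0015, 0, 0, 0, 255],
  [0, 0, 0, 0, 0, 0, 255],
])

```text
time: 40.65
position: [0.6405, -0.156, 0.0634]
eef_rot: [-3.141, 0.001, -3.046]
ft_force: [0.6, 0.4, -3.1]
opening: 0.0419
grasp_force: 76.7
```

Emit:
send_rows([
  [0, 0, 0.001, 0, 0, 0, 255],
  [0, 0, 0, 0, 0, 0, 255],
])

```text
time: 40.85
position: [0.6404, -0.156, 0.0621]
eef_rot: [-3.141, 0.001, -3.046]
ft_force: [0.2, -0.2, -3.5]
opening: 0.0421
grasp_force: 76.7
```

Emit:
send_rows([
  [0, 0, 0.0012, 0, 0, 0, 255],
  [0, 0, 0, 0, 0, 0, 200],
  [0, 0, 0, 0, 0, 0, 120],
  [0, 0, 0, 0, 0, 0, 70],
  [0, 0, 0, 0, 0, 0, 70],
  [0, 0, -0.03, 0, 0, 0, 70],
  [0, 0, -0.04, 0, 0, 0, 165],
  [0, 0, -0.01, 0, 0, 0, 165],
])

```text
time: 41.65
position: [0.6418, -0.1562, 0.1442]
eef_rot: [-3.14, 0.005, -3.047]
ft_force: [1.3, 0.4, 1.0]
opening: 0.0338
grasp_force: 0.0
```

Emit:
send_rows([
  [0, 0.0393, 0, 0, 0, 0, 165],
  [0, 0.0393, 0, 0, 0, 0, 165],
  [0, 0.0393, 0, 0, 0, 0, 165],
  [0, 0.0393, 0, 0, 0, 0, 165],
  [0, 0.0393, 0, 0, 0, 0, 165],
  [0, 0.0393, 0, 0, 0, 0, 165],
  [0, 0.0393, 0, 0, 0, 0, 165],
  [0, 0, 0, 0, 0, 0, 165],
  [0, 0, 0, 0, 0, 0, 165],
])

```text
time: 42.55
position: [0.6137, 0.1189, 0.14]
eef_rot: [-3.142, -0.0, -3.044]
ft_force: [0.3, -1.4, 0.3]
opening: 0.0302
grasp_force: 0.0
```

```bash
python3 chk.py .060 .034; python3 -c "
from h import *
go(.613,.118,.050,A+np.pi/2)
im,d,p=snap('top','t11.png'); im2,d,p=snap('side','s11.png')
cv2.imwrite('pics/v11.png',np.hstack([cv2.resize(im2[130:280,220:420],(400,300),interpolation=cv2.INTER_CUBIC),cv2.resize(im[140:230,230:350],(400,300),interpolation=cv2.INTER_CUBIC)]))
"
```

```text
pos [0.6139 0.1175 0.1399] rpy [-3.141 -0.    -3.046] t 42.6 F [ 0.  -0.6  0.3] q7 1.24
shift now-axes [0.0009 0.0005] after-turn axes [0.0009 0.0005] dz tool 0.0899 rz -0.001
```

View pics/v11.png

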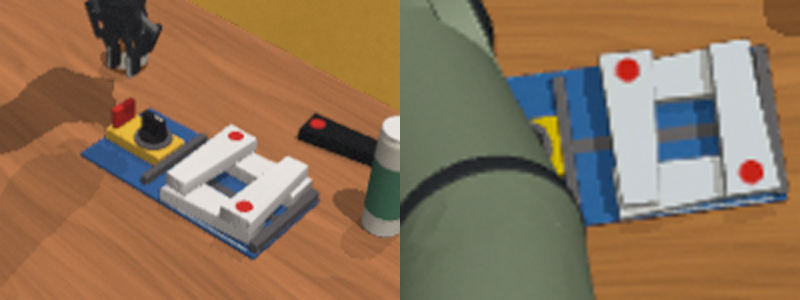

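The pile is two crossed layers with the dots alternating. Now I grip the tab and push the fence up.

Emit:
send_rows([
  [0.001, 0.0005, 0.04, 0, 0, 0, 165],
  [0, 0, 0.03, 0, 0, 0, 165],
  [0, 0, 0.017, 0, 0, 0, 165],
  [0, 0, 0, 0, 0, 0, 165],
  [0, 0, 0, 0, 0, 0, 255],
  [0, 0, 0, 0, 0, 0, 255],
  [0, 0, 0, 0, 0, 0, 255],
], grip_force=40)

```text
time: 43.4
position: [0.6137, 0.118, 0.0544]
eef_rot: [-3.141, 0.002, -3.047]
ft_force: [0.4, -2.9, 3.5]
opening: 0.0113
grasp_force: 42.3
```

Emit:
send_rows([
  [0, -0.01, 0, 0, 0, 0, 255],
  [0, -0.01, 0, 0, 0, 0, 255],
  [0, -0.008, 0, 0, 0, 0, 255],
  [0, -0.004, 0, 0, 0, 0, 255],
  [0, 0, 0, 0, 0, 0, 255],
])

```text
time: 43.9
position: [0.6168, 0.0853, 0.0544]
eef_rot: [-3.141, 0.002, -3.047]
ft_force: [-0.7, -1.1, 8.1]
opening: 0.0113
grasp_force: 43.3
```

Emit:
send_rows([
  [0, -0.001, 0, 0, 0, 0, 255],
  [0, -0.001, 0, 0, 0, 0, 255],
  [0, -0.001, 0, 0, 0, 0, 255],
  [0, 0, 0, 0, 0, 0, 255],
])

```text
time: 44.3
position: [0.617, 0.0833, 0.0544]
eef_rot: [3.141, 0.002, -3.047]
ft_force: [-1.0, 0.0, 9.0]
opening: 0.0111
grasp_force: 43.2
```

Emit:
send_rows([
  [0, -0.001, 0, 0, 0, 0, 255],
  [0, -0.001, 0, 0, 0, 0, 255],
  [0, 0, 0, 0, 0, 0, 255],
])

```text
time: 44.6
position: [0.6171, 0.0826, 0.0544]
eef_rot: [3.14, 0.002, -3.046]
ft_force: [-2.5, 6.3, 8.5]
opening: 0.0111
grasp_force: 43.2
```

Emit:
send_rows([
  [0, -0.001, 0, 0, 0, 0, 255],
  [0, 0, 0, 0, 0, 0, 255],
])

```text
time: 44.8
position: [0.6172, 0.0817, 0.0544]
eef_rot: [3.14, 0.002, -3.046]
ft_force: [-1.8, 6.9, 7.8]
opening: 0.0113
grasp_force: 43.2
```

Contact is made at about 36 mm and the pile is sliding under 7 N. I keep pushing gently until it stops.

Emit:
send_rows([
  [0, -0.001, 0, 0, 0, 0, 255],
  [0, -0.001, 0, 0, 0, 0, 255],
  [0, 0, 0, 0, 0, 0, 255],
])

```text
time: 45.1
position: [0.6173, 0.0807, 0.0544]
eef_rot: [3.139, 0.002, -3.045]
ft_force: [-2.2, 11.3, 8.8]
opening: 0.0113
grasp_force: 43.1
```

Emit:
send_rows([
  [0, -0.001, 0, 0, 0, 0, 255],
  [0, 0, 0, 0, 0, 0, 255],
])

```text
time: 45.3
position: [0.6174, 0.0797, 0.0544]
eef_rot: [3.139, 0.002, -3.045]
ft_force: [-1.5, 11.5, 7.8]
opening: 0.0116
grasp_force: 43.1
```

Emit:
send_rows([
  [0, -0.001, 0, 0, 0, 0, 255],
  [0, 0, 0, 0, 0, 0, 255],
])

```text
time: 45.5
position: [0.6174, 0.0789, 0.0544]
eef_rot: [3.138, 0.002, -3.045]
ft_force: [-3.3, 12.4, 7.8]
opening: 0.0112
grasp_force: 43.1
```

Emit:
send_rows([
  [0, -0.001, 0, 0, 0, 0, 255],
  [0, 0, 0, 0, 0, 0, 255],
])

```text
time: 45.7
position: [0.6174, 0.0789, 0.0544]
eef_rot: [3.137, 0.002, -3.044]
ft_force: [-2.6, 17.4, 7.7]
opening: 0.0114
grasp_force: 43.1
```

Emit:
send_rows([
  [0, -0.0007, 0, 0, 0, 0, 255],
  [0, 0, 0, 0, 0, 0, 255],
])

```text
time: 45.9
position: [0.6174, 0.0789, 0.0544]
eef_rot: [3.137, 0.002, -3.044]
ft_force: [-3.2, 19.0, 8.3]
opening: 0.0114
grasp_force: 43.2
```

```bash
python3 -c "
from h import *
go(*rk(.187,0),.0544,A+np.pi/2)"
```

```text
pos [0.6174 0.0789 0.0544] rpy [ 3.137e+00  2.000e-03 -3.044e+00] t 45.9 F [-3.2 19.   8.3] q7 1.28
shift now-axes [-0.0001 -0.001 ] after-turn axes [-0.0001 -0.001 ] dz tool -0.0 rz 0.002
```

The fence stopped at tab y = 0.0789 with the force rising to 19 N, 39 mm from the end, so it is snug. Next is the knob.

Emit:
send_rows([
  [0, 0, 0, 0, 0, 0, 165],
  [0, 0, 0, 0, 0, 0, 165],
  [0, 0, 0, 0, 0, 0, 165],
  [0, 0, -0.03, 0, 0, 0, 165],
  [0, 0, -0.04, 0, 0, 0, 165],
  [0, 0, -0.01, 0, 0, 0.14, 135],
  [0, 0, 0, 0, 0, 0.14, 135],
  [0, 0, 0, 0, 0, 0.14, 135],
  [0, 0, 0, 0, 0, 0.14, 135],
  [0, 0, 0, 0, 0, 0.14, 135],
])

```text
time: 46.9
position: [0.6171, 0.0743, 0.1333]
eef_rot: [-3.142, 0.0, 2.53]
ft_force: [0.7, -0.6, -0.0]
opening: 0.0402
grasp_force: 0.0
```

Emit:
send_rows([
  [0, 0, 0, 0, 0, 0.14, 135],
  [0, 0, 0, 0, 0, 0.14, 135],
  [0, 0, 0, 0, 0, 0.14, 135],
  [0, 0, 0, 0, 0, 0.14, 135],
  [0, 0, 0, 0, 0, 0.14, 135],
  [0, 0, 0, 0, 0, 0.14, 135],
  [0, 0, 0, 0, 0, 0.08, 135],
  [-0.031, 0.0015, 0, 0, 0, 0, 135],
  [-0.031, 0.0015, 0, 0, 0, 0, 135],
  [0, 0, 0, 0, 0, 0, 135],
])

```text
time: 47.9
position: [0.623, 0.0077, 0.1334]
eef_rot: [3.141, 0.003, 1.611]
ft_force: [0.0, 0.5, 0.3]
opening: 0.0401
grasp_force: 0.0
```

```bash
python3 -c "
from h import *
go(.6233,.0172,.062,1.616)
im2,d,p=snap('side','s12.png');im,d,p=snap('top','t12.png')
cv2.imwrite('pics/v12.png',np.hstack([cv2.resize(im2[130:280,220:420],(400,300),interpolation=cv2.INTER_CUBIC),cv2.resize(im[140:230,230:350],(400,300),interpolation=cv2.INTER_CUBIC)]))"
```

```text
pos [0.623  0.0077 0.1334] rpy [3.141e+00 3.000e-03 1.611e+00] t 47.9 F [0.  0.5 0.3] q7 0.09
shift now-axes [0.0095 0.0007] after-turn axes [0.0095 0.0007] dz tool 0.0714 rz -0.005
```

View pics/v12.png

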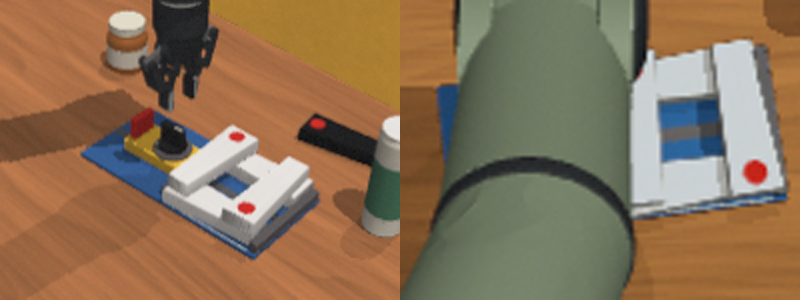

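The pile is against the stop and the fence is up to it. I'll grip the knob and tighten.

Emit:
send_rows([
  [0.0095, 0.0005, 0.02, 0, 0, 0, 135],
  [0, 0, 0.03, 0, 0, 0, 135],
  [0, 0, 0.021, 0, 0, 0, 135],
  [0, 0, 0, 0, 0, 0, 135],
  [0, 0, 0, 0, 0, 0, 255],
  [0, 0, 0, 0, 0, 0, 255],
  [0, 0, 0, 0, 0, 0, 255],
  [0, 0, 0, 0, 0, 0, 255],
], grip_force=60)

```text
time: 48.8
position: [0.6234, 0.0229, 0.0635]
eef_rot: [3.14, -0.0, 1.617]
ft_force: [-4.1, 1.5, 8.5]
opening: 0.0132
grasp_force: 60.1
```

```bash
python3 -c "
from h import *
go(.6233,.0172,.062,1.616)"
```

```text
pos [0.6234 0.0229 0.0635] rpy [ 3.14  -0.     1.617] t 48.8 F [-4.1  1.5  8.5] q7 0.09
shift now-axes [-0.0057 -0.0004] after-turn axes [-0.0057 -0.0004] dz tool 0.0015 rz 0.001
```

The lag in the reading put me 6 mm off along the bar. I'll reopen, shift and regrip before turning.

Emit:
send_rows([
  [0, 0, 0, 0, 0, 0, 150],
  [0, 0, 0, 0, 0, 0, 150],
  [0, 0, 0, 0, 0, 0, 150],
  [-0.0057, 0, 0.001, 0, 0, 0, 150],
  [0, 0, 0, 0, 0, 0, 150],
  [0, 0, 0, 0, 0, 0, 150],
])

```text
time: 49.4
position: [0.6232, 0.0165, 0.061]
eef_rot: [-3.141, 0.0, 1.616]
ft_force: [0.2, -0.0, -0.6]
opening: 0.0351
grasp_force: 0.0
```

Emit:
send_rows([
  [0, 0, 0, 0, 0, 0, 255],
  [0, 0, 0, 0, 0, 0, 255],
  [0, 0, 0, 0, 0, 0, 255],
  [0, 0, 0, 0, 0, 0, 255],
])

```text
time: 49.8
position: [0.6235, 0.017, 0.0613]
eef_rot: [3.141, 0.0, 1.617]
ft_force: [1.8, 0.1, 2.4]
opening: 0.0129
grasp_force: 60.0
```

Emit:
send_rows([
  [0, 0, 0, 0, 0, 0.13, 255],
  [0, 0, 0, 0, 0, 0.13, 255],
  [0, 0, 0, 0, 0, 0.13, 255],
  [0, 0, 0, 0, 0, 0.13, 255],
  [0, 0, 0, 0, 0, 0.13, 255],
  [0, 0, 0, 0, 0, 0.13, 255],
  [0, 0, 0, 0, 0, 0.13, 255],
  [0, 0, 0, 0, 0, 0.13, 255],
  [0, 0, 0, 0, 0, 0.13, 255],
  [0, 0, 0, 0, 0, 0.13, 255],
])

```text
time: 50.8
position: [0.6232, 0.0172, 0.0613]
eef_rot: [-3.141, -0.0, 0.312]
ft_force: [-0.9, 0.5, 5.2]
opening: 0.0129
grasp_force: 60.7
```

Emit:
send_rows([
  [0, 0, 0, 0, 0, 0.04, 255],
  [0, 0, 0, 0, 0, 0, 255],
  [0, 0, 0, 0, 0, 0, 255],
])

```text
time: 51.1
position: [0.6232, 0.0173, 0.0614]
eef_rot: [-3.141, -0.0, 0.277]
ft_force: [-1.2, 1.3, 6.7]
opening: 0.0125
grasp_force: 60.8
```

```bash
python3 -c "
from h import *
s=ctrl.get_state(); print(s['eef_rot'],s['moment'],s['ft_force'],s['opening'],(A-s['eef_rot'][2]))"
```

```text
[-3.14115766e+00 -1.20913131e-04  2.76817775e-01] [ 0.34566864  0.24997618 -0.04251601] [-1.20015379  1.33101141  6.68382936] 0.01253572760076277 1.3899716609929136
```

The knob is at about 1.39 rad, tight. I'll release and lift clear for a final look.

Emit:
send_rows([
  [0, 0, 0, 0, 0, 0, 160],
  [0, 0, 0, 0, 0, 0, 150],
  [0, 0, 0, 0, 0, 0, 150],
  [0, 0, -0.03, 0, 0, 0, 150],
  [0, 0, -0.04, 0, 0, 0, 150],
  [0, 0, -0.04, 0, 0, 0, 150],
  [0, 0, -0.04, 0, 0, 0, 150],
])

```text
time: 51.8
position: [0.6229, 0.0168, 0.2126]
eef_rot: [3.142, 0.001, 0.276]
ft_force: [0.8, 1.1, 0.8]
opening: 0.0351
grasp_force: 0.0
```

Emit:
send_rows([
  [0, -0.04, 0, 0, 0, 0, 150],
  [0, -0.04, 0, 0, 0, 0, 150],
  [0, -0.04, 0, 0, 0, 0, 150],
  [0, -0.04, 0, 0, 0, 0, 150],
  [0, -0.04, 0, 0, 0, 0, 150],
  [0, -0.04, 0, 0, 0, 0, 150],
  [0, -0.04, 0, 0, 0, 0, 150],
  [0, -0.04, 0, 0, 0, 0, 150],
  [0, 0, 0, 0, 0, 0, 150],
  [0, 0, 0, 0, 0, 0, 150],
])

```text
time: 52.8
position: [0.5353, 0.3252, 0.2108]
eef_rot: [3.141, 0.0, 0.278]
ft_force: [0.2, -1.5, -0.1]
opening: 0.0351
grasp_force: 0.0
```

```bash
python3 -c "
from h import *
im2,d,p=snap('side','s13.png');im,d,p=snap('top','t13.png')
cv2.imwrite('pics/v13.png',np.vstack([np.hstack([cv2.resize(im2[130:280,220:420],(400,300),interpolation=cv2.INTER_CUBIC),cv2.resize(im[140:230,230:350],(400,300),interpolation=cv2.INTER_CUBIC)]),np.hstack([cv2.resize(im2,(400,300)),cv2.resize(im,(400,300))])]))"
```

```text
(no output)
```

View pics/v13.png

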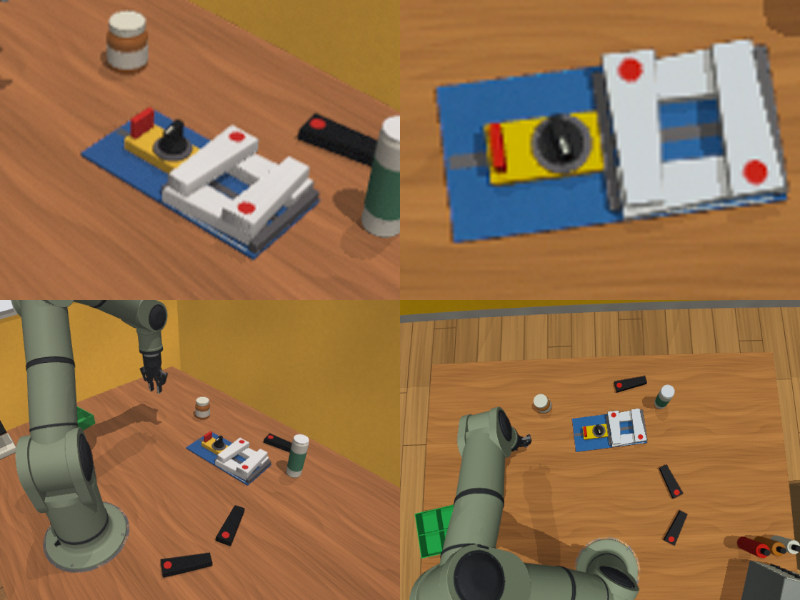

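The pile is square, the fence is snug, the knob bar lies across the rail (tight), and the can and jar are where they were. No light ingots are left on the table.

```bash
python3 -c "
from station import ctrl
print(ctrl.hand_in())"
```

```text
the job is handed in; nothing more can be done
None
```

The job is done and handed in at about 53 s: all four ingots are piled in two crosswise, head-to-tail layers against the stop, the fence is snug, the knob is tight (about 1.39 rad), and the can and jar weren't touched. One ingot was knocked aside along the way and I set it back.

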